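# Clamp the sample cups in the vise and cover them

## Robot

A 6-joint arm with a two-finger parallel gripper is mounted at the origin on the work surface. World frame = base frame: x ahead of the robot, y to its left, z up, the work surface at z = 0. Lengths are in m, angles in rad, forces in N, time in s.
With the tool pointing down it reaches from about 0.425 to 0.95 m from the base axis. Payload 3.5 kg.
Tool frame: the origin (TCP) lies on the centre line of the jaws, within the pads' length; the fingertips stand 19 mm ahead of it and the grasp point (between the pads) is the TCP; z points along the fingers, y is the line along which they close (so a half turn about z gives the same grasp; the last joint's range is limited). The gripper opens to 85 mm and grips with 20 to 120 N. Pads are 22 mm wide; open, the fingers measure 114 mm over their backs; the gripper's body (76 mm by 85 mm) begins 54 mm behind the grasp point. The pads swing forward as they close: fully open they stand 13 mm farther back than shut.
Start: joints at [-1.367, 0.286, 1.577, -0, 1.279, -0.15], TCP at [0.234, -0.633, 0.25] pointing down, gripper open.
Joint ranges: [-2.77, 2.77], [-0.9, 2.22], [0.21, 2.48], [-1.53, 4.67], [0.24, 2.81], [-2.84, 2.84]. Speed limits (rad/s): [2.79, 2.79, 3.14, 3.14, 3.14, 3.14].

## Interface

Orientations are given as a unit quaternion [x, y, z, w].
In Python, from plant import ctrl, imaging gives the robot as it stands. The module is installed in compiled form; this text tells all that it offers.
- The arm moves only by the shell command python3 -m handwheel 'ROWS' [OPENING] [FORCE]. ROWS is JSON, one flat list of numbers, 6 for each row, row after row: the shift along the world's x, y, z in units of 150 mm (1.0 is 150 mm), then the turn, a rotation vector about the world's x, y, z in units of 90 degrees (1.0 is 90 degrees). In form: [tx, ty, tz, rx, ry, rz, tx, ty, tz, rx, ry, rz, ...]. A call has 1 to 5 rows; each row shifts and turns the commanded pose from where the row before left it; what a row does not reach is not made up. A row lasts 1/12 s, in which the tool goes at most 41.7 mm and 7.16 degrees, less where a joint would pass 70% of its speed; a pose out of reach is approached as far as the arm can. A call with a number of a shift or a turn outside -1 to 1 is refused whole. A call with a gripper value outside its range is refused whole. OPENING is the opening, from 0 (shut) to 1 (fully open), set as the call begins (- or left out, the last holds). The fingers move at their own pace and stop on an object; FORCE is the grip in N (left out, the last holds). Time passes only in rows, so rows that do not move let the fingers close. It gives the time, the measured TCP pose, the force, the opening and the grip force at its end, in the units of the state.
- ctrl.get_state(): the state, without advancing time (a new reading comes with each control period).
- imaging.read_camera(name): name is "scene" or "side" or "wrist"; returns (picture, depth): 384x512x3 uint8, blue, green, red; 384x512 float32, m along the optical axis (not along the pixel's ray), 0 where there is no reading.
- imaging.get_calibration(name): a dict with "fovy" (degrees; the focal length in pixels is half the picture's height over the tangent of half this angle, whatever the lens; pixels are square), "cx", "cy" (the principal point, pixels), "R" (3x3) and "t" (3): a world point X has camera coordinates R X + t. Camera axes: x right, y down, z forward; pixel columns grow to the right and rows downward; lengths in m; the calibration is good to about 2 mm. The wrist camera is an equidistant fisheye: a pixel r from the principal point sees the ray r / f radians off the axis. A picture is of the moment at which its call begins: read the wrist's pose just before it. get_calibration takes no time and is no camera call; for the wrist camera it gives the pose at the moment of the call.
- ctrl.sign_off(): hands the job in; it is judged then, once.
The state is a dict: "time": time; "qpos": joint angles; "dq": joint speeds; "joint_efforts": joint torques, N m; "eef_pos": TCP position; "tcp_rot": TCP orientation; "contact_force": force on the tool from outside, world axes, zero at the start; "wrist_torque": the same for the moment, N m; "opening": opening from 0.0 (shut) to 1.0 (fully open); "finger_force": force on a finger pad.
Only numpy, scipy, OpenCV 4.12 (cv2) and the standard library are available. Lean on these libraries where they do the work, as an engineer would, in place of code of your own. Each camera call takes 0.05 s, during which the arm holds its last target. There are 200 camera calls.

## Task

Crank the vise open, stand every steel sample cup upright on its bed in a row between the jaws, and crank the jaw shut until it grips all of them firmly. Only after that, set a white lid on each cup so that it sits seated and level. Let go of everything at the end, and leave the bottles and other things on the bench where they are.

Things in the scene. Friction and masses are not known exactly. Their poses are not given: they have to be found in the camera images.
- vise: blue machine vise bolted to the bench; body 180 mm long (its x) by 210 mm wide (its y). Origin: centre of its underside on the bench; x points from the crank end to the fixed jaw, z up. The steel bed is 85 mm above the origin. Both jaws stand 40 mm above the bed, faces 200 mm long in y. Fixed jaw's face at x = +45 mm, moving jaw's face at x = 45 mm minus the opening (0 to 75 mm)
- bed_mid (a point): point on the top of the vise bed (vise x = +20, y = 0, z = 85 mm), axes as the vise's: where the middle cup of a row stands once gripped. The jaw pushes loose cups along the bed against the fixed jaw. Three cups fit side by side, 66 mm apart in y, with room for their lids
- crank (a joint): turn of the crank in rad, 0 with jaws shut, growing as it opens (31.4 fully open): opening = 15 mm x crank / 2 pi. At crank = a the handle is at vise y = 40 sin(a), z = 72 + 40 cos(a) mm (x stays). Seen from the crank end, clockwise closes. Friction at the handle is about 3 N; some 10 to 15 N grips well, and it does not run back
- crank_grip (a point): where to hold the red handle (vise x = -156 mm, on its axis). It is a level sleeve 18 mm thick and 66 mm long, parallel to the vise's x, reaching 42 mm from here towards the vise and 24 mm away from it; it spins freely on its pin, so a gripper pinching it across from above need not turn as it goes round the 40 mm circle
- jaw: moving jaw: blue block with a steel face plate. Origin: middle of the lower edge of its clamping face (on the bed), axes as the vise's; it only slides along the vise's x. It is driven only by the crank, 15 mm per turn, and stays where it is left. It starts 15 to 35 mm from the fixed jaw: too narrow for the cups, which need 50 mm and some room
- cup1: round steel sample cup with a green band, 50 mm outside diameter, 90 mm tall, about 0.3 kg; solid in its lower half, open at the top with a 42 mm bore 45 mm deep. Origin: centre of its underside, z up. Two or all three cups are there; an absent one reads None from the start
- cup2: round steel sample cup with a green band, 50 mm outside diameter, 90 mm tall, about 0.3 kg; solid in its lower half, open at the top with a 42 mm bore 45 mm deep. Origin: centre of its underside, z up. Two or all three cups are there; an absent one reads None from the start
- cup3: round steel sample cup with a green band, 50 mm outside diameter, 90 mm tall, about 0.3 kg; solid in its lower half, open at the top with a 42 mm bore 45 mm deep. Origin: centre of its underside, z up. Two or all three cups are there; an absent one reads None from the start
- lid1: white plastic lid with orange knob; any lid fits any cup. Origin: centre of its underside, z up. From below: a 36 mm wide step 6 mm high, a 56 mm disc 6 mm thick, a knob 22 mm wide and 34 mm tall (46 mm in all). Seated, the step is inside the bore and the origin is 84 mm above the cup's. All three lids are always there; a spare one stays unused
- lid2: white plastic lid with orange knob; any lid fits any cup. Origin: centre of its underside, z up. From below: a 36 mm wide step 6 mm high, a 56 mm disc 6 mm thick, a knob 22 mm wide and 34 mm tall (46 mm in all). Seated, the step is inside the bore and the origin is 84 mm above the cup's. All three lids are always there; a spare one stays unused
- lid3: white plastic lid with orange knob; any lid fits any cup. Origin: centre of its underside, z up. From below: a 36 mm wide step 6 mm high, a 56 mm disc 6 mm thick, a knob 22 mm wide and 34 mm tall (46 mm in all). Seated, the step is inside the bore and the origin is 84 mm above the cup's. All three lids are always there; a spare one stays unused
- amber_bottle: amber glass bottle, 64 mm wide, 130 mm tall; not part of the job, leave it alone. Origin: centre of its underside
- beaker: empty glass beaker, 68 mm wide, 85 mm tall; not part of the job, leave it alone. Origin: centre of its underside
- wrench: steel wrench lying flat, 180 mm long; not part of the job, leave it alone
- reagent_jar: white jar with blue cap, 72 mm wide, 75 mm tall; not part of the job, leave it alone. Origin: centre of its underside
- marker: blue marker pen lying down, 130 mm long, 16 mm thick; not part of the job, leave it alone
- sample_can: aluminium can, 66 mm wide, 90 mm tall; not part of the job, leave it alone. Origin: centre of its underside
- dispenser_bottle: clear bottle with green dispenser head, 90 mm wide, 200 mm tall; not part of the job, leave it alone. Origin: centre of its underside

How it is judged:
By the outcome, as a careful person would: the job done as asked, in the order asked, and still so for the second after the job is handed in, with the robot touching nothing.
Of cup1, cup2, cup3 only 2 to 3 are there at a start; the rules pass over those that are not, and their reading is None.
At some moment in a run one of cup1, cup2, cup3, lid1, lid2, lid3 may be knocked a few centimetres aside while the robot is not near it.
It also fails if it takes over 210 s, if anything falls off the work surface, if the arm or the gripper's body presses on something with over 40 N, if the wrist force passes 120 N, or if a joint passes its speed limit or range.

## Working session

There is one attempt and no reset: what is moved stays moved. The work goes in short steps, Python scripts to look and compute and a shell command to move; the robot and the scene stay as the last step left them, time stands still between calls to the robot, and variables do not carry over. Pictures are saved under pics/ and viewed, at most 14 in all, crops included, and the job is handed in when it is done.

```bash
mkdir -p pics; cat > h.py <<'E'
import numpy as np, cv2
from plant import ctrl, imaging
def cam(n):
    c=imaging.get_calibration(n); p,d=imaging.read_camera(n); return c,p,d
def pts(c,d):
    H,W=d.shape; f=H/2/np.tan(np.radians(c["fovy"])/2)
    u,v=np.meshgrid(np.arange(W),np.arange(H))
    X=np.stack([(u-c["cx"])/f*d,(v-c["cy"])/f*d,d],-1)
    return (X-np.array(c["t"]))@np.array(c["R"])
E
python3 - <<'E'
from h import *
print(ctrl.get_state())
for n in("scene","side"):
    c,p,d=cam(n); print(n,c); cv2.imwrite(f"pics/{n}0.png",cv2.resize(p,(800,600),interpolation=cv2.INTER_CUBIC)); np.savez(f"{n}0.npz",p=p,d=d)
E
```

```text
{'time': 0.0, 'qpos': array([-1.36699626e+00,  2.87147616e-01,  1.57817537e+00,  1.68714384e-05,
        1.27859145e+00, -1.49964199e-01]), 'dq': array([-0.0025424 , -0.00086225,  0.0011094 , -0.00134807, -0.00229328,
       -0.00021483]), 'joint_efforts': array([ 5.28755882e-04, -4.05976975e+01, -2.92625588e+01, -5.22896141e-05,
        5.81587345e-03,  3.34469050e-06]), 'eef_pos': array([ 0.23377036, -0.63257698,  0.24896004]), 'tcp_rot': array([ 9.84396866e-01,  1.75958695e-01, -2.31726447e-05, -1.16068842e-03]), 'contact_force': array([ 1.41002953,  0.19319307, -0.09391341]), 'wrist_torque': array([ 0.01222267, -0.04872572, -0.00425366]), 'finger_force': 0.0, 'opening': 0.9982697157155892}
scene {'fovy': 47.95674607612779, 'cx': 257.49053844451635, 'cy': 183.77790058586393, 'R': array([[-0.10119433,  0.99485505, -0.00480952],
       [ 0.5580196 ,  0.05275685, -0.82814905],
       [-0.82363453, -0.0864878 , -0.56048731]]), 't': array([ 0.09592548, -0.20845497,  1.64039946])}
side {'fovy': 43.10957968854809, 'cx': 251.25077932372133, 'cy': 192.56621659550188, 'R': array([[ 0.872108  , -0.48924949, -0.00791069],
       [-0.37423103, -0.6564927 , -0.65495684],
       [ 0.31524399,  0.57415353, -0.75562488]]), 't': array([-0.50588753,  0.25120726,  1.59578749])}
```

View pics/scene0.png

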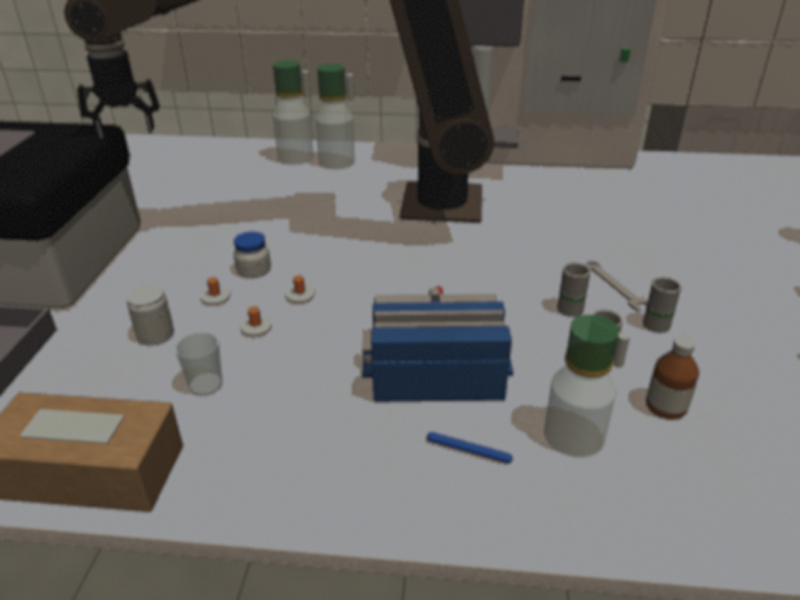

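View pics/side0.png

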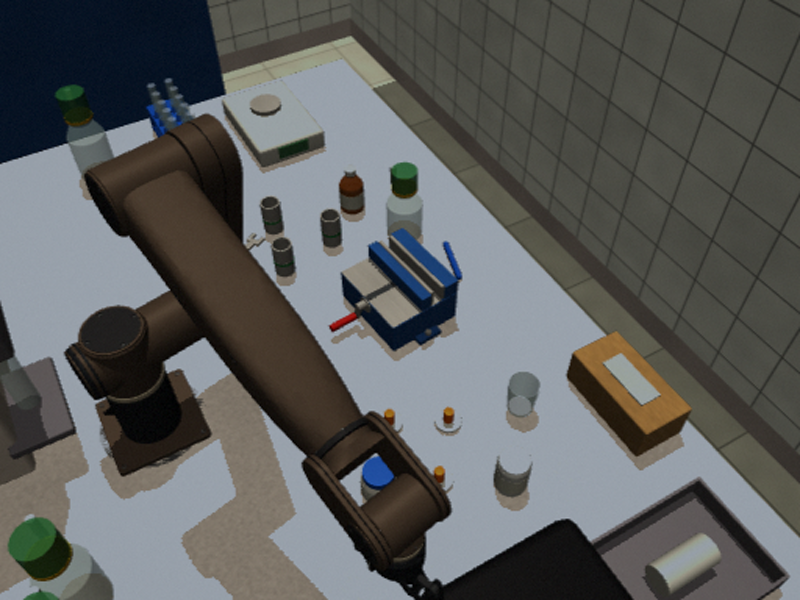

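```bash
python3 - <<'E'
from h import *
for n in("side","scene"):
    z=np.load(n+"0.npz");p,d=z["p"],z["d"];c=imaging.get_calibration(n);X=pts(c,d);hsv=cv2.cvtColor(p,cv2.COLOR_BGR2HSV)
    ok=(d>0)&(X[...,0]>.3)&(X[...,0]<1.1)&(abs(X[...,1])<.55)
    def clus(m,nm,mn=4):
        k,l,s,_=cv2.connectedComponentsWithStats(m.astype(np.uint8))
        for i in range(1,k):
            if s[i,4]>=mn:
                q=X[l==i];print(n,nm,s[i].tolist(),"mean",q.mean(0).round(4),"min",q.min(0).round(3),"max",q.max(0).round(3))
    h,S,V=cv2.split(hsv)
    clus(ok&(h>=5)&(h<14)&(S>150)&(V>110)&(X[...,2]>.01)&(X[...,2]<.06),"orange")
    clus(ok&((h<4)|(h>175))&(S>150)&(V>100)&(X[...,2]>.05),"red")
    clus(ok&(X[...,2]>.078)&(X[...,2]<.1)&(X[...,1]>.1),"z90",10)
    blue=ok&(h>100)&(h<125)&(S>120)
    top=blue&(X[...,2]>.119)&(X[...,2]<.131)
    clus(top,"jawtop",20)
    k,l,s,_=cv2.connectedComponentsWithStats(top.astype(np.uint8))
    for i in range(1,k):
        if s[i,4]>=20: print(cv2.minAreaRect((X[l==i][:,:2]*1000).astype(np.float32)))
    bed=ok&(X[...,2]>.08)&(X[...,2]<.09)&(abs(X[...,1]+.03)<.2)&(S<90)
    clus(bed,"bed",20)
E
```

```text
side z90 [217, 114, 16, 11, 100] mean [0.6624 0.3655 0.0892] min [0.637 0.343 0.078] max [0.698 0.396 0.1  ]
side z90 [166, 125, 14, 12, 82] mean [0.4557 0.4074 0.0873] min [0.429 0.373 0.078] max [0.479 0.437 0.098]
side z90 [248, 130, 23, 13, 106] mean [0.7289 0.2037 0.0893] min [0.697 0.184 0.078] max [0.786 0.245 0.1  ]
side z90 [205, 133, 13, 12, 82] mean [0.5663 0.2916 0.087 ] min [0.54  0.262 0.079] max [0.591 0.321 0.099]
side z90 [174, 151, 13, 13, 84] mean [0.4212 0.2569 0.0878] min [0.397 0.232 0.078] max [0.444 0.286 0.098]
side z90 [249, 156, 4, 6, 11] mean [0.6414 0.1145 0.0944] min [0.639 0.102 0.087] max [0.645 0.124 0.1  ]
side z90 [219, 163, 21, 14, 77] mean [0.5505 0.1092 0.0868] min [0.505 0.1   0.078] max [0.587 0.124 0.095]
side jawtop [251, 146, 42, 40, 365] mean [0.6775 0.0194 0.1261] min [ 0.648 -0.082  0.119] max [0.706 0.132 0.131]
side jawtop [236, 155, 40, 39, 331] mean [0.6059 0.0111 0.1253] min [ 0.583 -0.087  0.119] max [0.63  0.122 0.131]
((677.6072387695312, 25.10900115966797), (38.79361343383789, 213.94813537597656), 6.19374418258667)
((605.15777587
[... 1277 characters left out ...]
in [0.647 0.353 0.078] max [0.704 0.414 0.1  ]
scene z90 [352, 242, 42, 27, 343] mean [0.7782 0.2284 0.0897] min [0.733 0.191 0.078] max [0.791 0.279 0.1  ]
scene jawtop [240, 194, 81, 4, 249] mean [0.6097 0.0212 0.1249] min [ 0.59  -0.076  0.122] max [0.626 0.12  0.13 ]
scene jawtop [239, 210, 87, 11, 847] mean [0.6835 0.0302 0.1243] min [ 0.656 -0.07   0.119] max [0.708 0.131 0.128]
((608.7866821289062, 22.30779266357422), (18.652082443237305, 198.43368530273438), 6.1287407875061035)
((681.1566772460938, 30.79718780517578), (34.43513870239258, 200.9513397216797), 6.3103346824646)
scene bed [240, 184, 78, 9, 401] mean [0.5276 0.0137 0.085 ] min [ 0.493 -0.09   0.08 ] max [0.549 0.117 0.089]
```

```bash
H="python3 -m handwheel"
$H '[0.12,0.23,0.05,0,0,-0.07,0.12,0.23,0.05,0,0,-0.07,0.12,0.23,0.05,0,0,-0.02,0.12,0.23,0.05,0,0,0,0.12,0.23,0.05,0,0,0]' 1 40
$H '[0.12,0.23,0.05,0,0,0,0.12,0.23,0.05,0,0,0,0.12,0.23,0.05,0,0,0,0.12,0.23,0.05,0,0,0,0.12,0.23,0.05,0,0,0]'
$H '[0.12,0.23,0.05,0,0,0,0.12,0.23,0.05,0,0,0,0.12,0.23,0.05,0,0,0,0.12,0.23,0.05,0,0,0,0.06,0.23,0.05,0,0,0]'
$H '[0.0,0.25,0,0,0,0,0,0.25,0,0,0,0,0,0.24,0,0,0,0,0,0.1,0,0,0,0,0,0,0,0,0,0]'
python3 - <<'E'
from h import *
c,p,d=cam("wrist"); print(c); cv2.imwrite("pics/w1.png",cv2.resize(p,(800,600),interpolation=cv2.INTER_CUBIC)); np.savez("w1.npz",p=p,d=d,R=c["R"],t=c["t"])
E
```

```text
time: 0.52
eef_pos: [0.3242, -0.4588, 0.2874]
tcp_rot: [0.999, 0.051, -0.0, -0.001]
contact_force: [0.6, -0.2, 0.1]
opening: 0.997
finger_force: 0.0
time: 0.93
eef_pos: [0.4142, -0.2862, 0.3252]
tcp_rot: [0.999, 0.051, -0.0, -0.0]
contact_force: [0.6, -1.2, -0.6]
opening: 1.0
finger_force: 0.0
time: 1.35
eef_pos: [0.4957, -0.1137, 0.3626]
tcp_rot: [0.999, 0.051, -0.0, -0.0]
contact_force: [0.5, -1.1, -0.4]
opening: 0.998
finger_force: 0.0
time: 1.77
eef_pos: [0.4943, 0.0134, 0.3625]
tcp_rot: [0.999, 0.054, -0.0, -0.001]
contact_force: [0.6, -0.2, 0.0]
opening: 1.002
finger_force: 0.0
{'fovy': 65.70646984690485, 'cx': 252.93892374689048, 'cy': 190.2232107312764, 'R': array([[ 1.07423036e-01, -9.94213189e-01, -6.53401640e-04],
       [-9.41500235e-01, -1.01938603e-01,  3.21225512e-01],
       [-3.19433247e-01, -3.38918421e-02, -9.47002505e-01]]), 't': array([-0.03967782,  0.38778518,  0.64491931])}
```

View pics/w1.png

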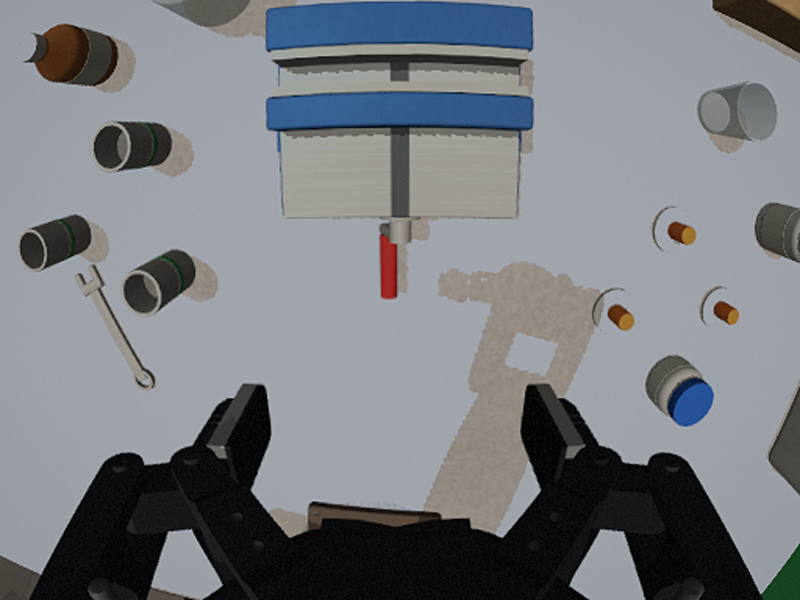

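```bash
cat >> h.py <<'E'
def wpts(c,d):
    H,W=d.shape; f=H/2/np.tan(np.radians(c["fovy"])/2)
    u,v=np.meshgrid(np.arange(W)-c["cx"],np.arange(H)-c["cy"]); r=np.hypot(u,v)+1e-9; k=np.tan(r/f)/r
    return (np.stack([u*k*d,v*k*d,d],-1)-np.array(c["t"]))@np.array(c["R"])
def comps(m,X,mn):
    k,l,s,_=cv2.connectedComponentsWithStats(m.astype(np.uint8))
    return [X[l==i] for i in range(1,k) if s[i,4]>=mn]
def circ(q):
    A=np.c_[2*q,np.ones(len(q))]; s=np.linalg.lstsq(A,(q**2).sum(1),rcond=None)[0]
    return s[:2],np.sqrt(s[2]+s[:2]@s[:2])
def find(c,p,d):
    X=wpts(c,d); h,S,V=cv2.split(cv2.cvtColor(p,cv2.COLOR_BGR2HSV)); ok=(d>0)
    o=ok&(h>=6)&(h<20)&(S>170)&(X[...,2]>.041)&(X[...,2]<.052)
    for q in comps(o,X,12): print("knobtop",len(q),np.array(cv2.minEnclosingCircle((q[:,:2]*1000).astype(np.float32))[0]).round(1),q.mean(0).round(4),np.ptp(q,0).round(3))
    w=ok&(S<60)&(V>100)&(X[...,2]>.084)&(X[...,2]<.094)&(X[...,1]>.15)
    for q in comps(w,X,12): print("rim",len(q),circ(q[:,:2]),q[:,2].mean().round(4))
    r=ok&((h<5)|(h>174))&(S>150)&(V>80)
    for q in comps(r,X,15): print("red",len(q),q.mean(0).round(4),q.min(0).round(4),q.max(0).round(4))
    return X,h,S,V,ok
E
python3 - <<'E'
from h import *
z=np.load("w1.npz");p,d=z["p"],z["d"];c=imaging.get_calibration("wrist");c["R"],c["t"]=z["R"],z["t"]
X,h,S,V,ok=find(c,p,d)
b=ok&(h>100)&(h<125)&(S>120)&(X[...,2]>.119)&(X[...,2]<.131)
for q in comps(b,X,50): print("blue",q[:,2].mean(),cv2.minAreaRect((q[:,:2]*1000).astype(np.float32)))
g=ok&(S<80)&(V>90)&(abs(X[...,1])<.2)
for n,lo,hi in(("bed",.08,.09),("plate",.119,.131)):
  for q in comps(g&(X[...,2]>lo)&(X[...,2]<hi),X,30): print(n,q[:,2].mean(),cv2.minAreaRect((q[:,:2]*1000).astype(np.float32)))
E
```

```text
knobtop 86 [ 534.4 -307.4] [ 0.5342 -0.3069  0.0454] [0.019 0.019 0.007]
knobtop 64 [ 447.5 -412.9] [ 0.4479 -0.4115  0.0455] [0.019 0.019 0.007]
knobtop 86 [ 427.  -251.5] [ 0.4274 -0.2508  0.0455] [0.018 0.019 0.008]
rim 21 (array([0.70984195, 0.23587867]), np.float64(0.013963189418331202)) 0.0897
rim 181 (array([0.56359878, 0.29558206]), np.float64(0.022866979117621013)) 0.0898
rim 112 (array([0.45330332, 0.41325547]), np.float64(0.022762911711360155)) 0.0898
rim 173 (array([0.41872471, 0.26246411]), np.float64(0.022918717949202572)) 0.0898
red 370 [0.4548 0.0164 0.0413] [0.4247 0.006  0.0351] [0.4919 0.0265 0.0724]
blue 0.1250447573928754 ((674.16064453125, 29.735000610351562), (36.24956512451172, 209.21490478515625), 6.604078769683838)
blue 0.12495880019115217 ((604.3411865234375, 21.985206604003906), (27.319557189941406, 206.73329162597656), 6.591428279876709)
bed 0.08538936515348673 ((633.077880859375, 82.08939361572266), (16.945293426513672, 96.418212890625), 6.429835796356201)
bed 0.08545026834651166 ((645.953125, -29.391979217529297), (16.32343292236328, 96.69721221923828), 6.225588321685791)
bed 0.08531608783972827 ((540.740478515625, 15.233047485351562), (101.51704406738281, 210.9427490234375), 6.190901756286621)
plate 0.1249876586710805 ((651.9795532226562, 27.8109130859375), (9.446789741516113, 199.6040802001953), 6.431958198547363)
plate 0.1250464300364403 ((621.6011352539062, 26.27625274658203), (11.430185317993164, 204.7086639404297), 7.527094841003418)
```

```bash
H="python3 -m handwheel"
$H '[-0.12,0,-0.2,0,0,0,-0.12,0,-0.2,0,0,0,-0.12,0,-0.2,0,0,0,0,0,-0.27,0,0,0,0,0,-0.27,0,0,0]' 1 40
$H '[0,0,-0.25,0,0,0,0,0,-0.25,0,0,0,0,0,-0.25,0,0,0,0,0.01,-0.1,0,0,0,0,0,0,0,0,0]'
python3 -c "
from plant import ctrl;s=ctrl.get_state();print(s['eef_pos'],s['contact_force'],s['qpos'])"
```

```text
time: 2.23
eef_pos: [0.4406, 0.009, 0.1911]
tcp_rot: [0.999, 0.05, 0.002, 0.001]
contact_force: [-0.2, 1.3, -0.2]
opening: 1.004
finger_force: 0.0
time: 2.65
eef_pos: [0.4369, 0.0114, 0.0597]
tcp_rot: [0.999, 0.05, -0.005, -0.001]
contact_force: [0.1, 0.1, -0.3]
opening: 1.0
finger_force: 0.0
[0.43692882 0.01140482 0.05966722] [ 0.0794168   0.08096996 -0.30235434] [-2.06668470e-01  2.50997412e-02  2.26622763e+00 -4.57434888e-04
  8.60877891e-01  1.26375662e+00]
```

```bash
H="python3 -m handwheel"
$H '[0.02,0.03,-0.09,0,0,0,0,0,-0.08,0,0,0,0,0,0,0,0,0]' 1 40
$H '[0,0,0,0,0,0,0,0,0,0,0,0,0,0,0,0,0,0,0,0,0,0,0,0,0,0,0,0,0,0]' 0.1 40
$H '[0,0,0,0,0,0,0,0,0,0,0,0]'
```

```text
time: 2.9
eef_pos: [0.4436, 0.0156, 0.0383]
tcp_rot: [0.999, 0.051, -0.001, -0.0]
contact_force: [-0.5, 0.0, 0.1]
opening: 0.999
finger_force: 0.0
time: 3.32
eef_pos: [0.4444, 0.0162, 0.0396]
tcp_rot: [0.999, 0.051, 0.001, 0.0]
contact_force: [-0.2, -0.7, -0.1]
opening: 0.299
finger_force: 0.0
time: 3.48
eef_pos: [0.4443, 0.0161, 0.0395]
tcp_rot: [0.999, 0.052, 0.0, 0.0]
contact_force: [-1.2, -0.2, 3.1]
opening: 0.195
finger_force: 38.9
```

```bash
H="python3 -m handwheel"
$H '[0.015,-0.137,0,0,0,0,0.013,-0.119,0.069,0,0,0,0.008,-0.069,0.12,0,0,0,0,0,0,0,0,0]' | egrep 'eef|force'
$H '[0,0,0.138,0,0,0,-0.008,0.069,0.12,0,0,0,-0.013,0.119,0.069,0,0,0,0,0,0,0,0,0]' | egrep 'eef|force'
```

```text
eef_pos: [0.4499, -0.034, 0.0689]
contact_force: [-2.5, -4.0, 1.6]
finger_force: 41.2
eef_pos: [0.4462, -0.0026, 0.117]
contact_force: [-2.3, 2.4, 9.2]
finger_force: 42.7
```

```bash
H="python3 -m handwheel"
$H '[-0.015,0.137,0,0,0,0,-0.013,0.119,-0.069,0,0,0,-0.008,0.069,-0.12,0,0,0,0,0,-0.138,0,0,0,0.008,-0.069,-0.12,0,0,0]' | egrep 'eef|force'
$H '[0.013,-0.119,-0.069,0,0,0,0,0,0,0,0,0]' | egrep 'eef|force'
$H '[0.015,-0.137,0,0,0,0,0.013,-0.119,0.069,0,0,0,0.008,-0.069,0.12,0,0,0,0,0,0.138,0,0,0,-0.008,0.069,0.12,0,0,0]' | egrep 'eef|force'
$H '[-0.013,0.119,0.069,0,0,0,0,0,0,0,0,0]' | egrep 'eef|force'
$H '[-0.015,0.137,0,0,0,0,-0.013,0.119,-0.069,0,0,0,-0.008,0.069,-0.12,0,0,0,0,0,-0.138,0,0,0,0.008,-0.069,-0.12,0,0,0]' | egrep 'eef|force'
$H '[0.013,-0.119,-0.069,0,0,0,0,0,0,0,0,0]' | egrep 'eef|force'
```

```text
eef_pos: [0.4427, 0.0335, 0.0489]
contact_force: [-2.7, -14.3, 19.4]
finger_force: 44.2
eef_pos: [0.4447, 0.0137, 0.0387]
contact_force: [-2.6, -4.8, 6.1]
finger_force: 42.7
eef_pos: [0.4488, -0.0243, 0.1059]
contact_force: [6.3, 3.9, -9.5]
finger_force: 41.0
eef_pos: [0.4463, -0.003, 0.1169]
contact_force: [-1.7, 1.5, 9.8]
finger_force: 43.2
eef_pos: [0.4427, 0.0332, 0.0487]
contact_force: [-4.3, -16.5, 19.1]
finger_force: 44.6
eef_pos: [0.4447, 0.0134, 0.0386]
contact_force: [-2.4, -5.2, 7.6]
finger_force: 43.0
```

```bash
H="python3 -m handwheel"
$H '[0.015,-0.137,0,0,0,0,0.013,-0.119,0.069,0,0,0,0.008,-0.069,0.12,0,0,0,0,0,0.138,0,0,0,-0.008,0.069,0.12,0,0,0]' | egrep 'eef|force'
$H '[-0.013,0.119,0.069,0,0,0,0,0,0,0,0,0]' | egrep 'eef|force'
$H '[-0.015,0.137,0,0,0,0,-0.013,0.119,-0.069,0,0,0,-0.008,0.069,-0.12,0,0,0,0,0,-0.138,0,0,0,0.008,-0.069,-0.12,0,0,0]' | egrep 'eef|force'
$H '[0.013,-0.119,-0.069,0,0,0,0,0,0,0,0,0]' | egrep 'eef|force'
$H '[0.015,-0.137,0,0,0,0,0.013,-0.119,0.069,0,0,0,0.008,-0.069,0.12,0,0,0,0,0,0,0,0,0]' | egrep 'eef|force'
$H '[0,0,0,0,0,0,0,0,0,0,0,0,0,0,0,0,0,0,0,0,0,0,0,0]' 1 
$H '[0,0,0.2,0,0,0,0,0,0.27,0,0,0,0,0,0.27,0,0,0,0,0,0.27,0,0,0,0,0,0.27,0,0,0]' 
$H '[0.1,0.1,0.25,0,0,0,0.1,0.1,0.25,0,0,0,0.1,0.1,0.2,0,0,0,0,0,0,0,0,0,0,0,0,0,0,0]' 
cat > look.py <<'E'
from h import *
import sys
c,p,d=cam("wrist"); cv2.imwrite(f"pics/{sys.argv[1]}.png",cv2.resize(p,(800,600),interpolation=cv2.INTER_CUBIC))
X,h,S,V,ok=find(c,p,d)
g=ok&(S<80)&(V>90)&(abs(X[...,1])<.2)
for n,lo,hi in(("bed",.08,.09),("plate",.119,.131)):
  for q in comps(g&(X[...,2]>lo)&(X[...,2]<hi),X,30): print(n,q[:,2].mean(),cv2.minAreaRect((q[:,:2]*1000).astype(np.float32)))
E
python3 look.py w2
```

```text
eef_pos: [0.4488, -0.0245, 0.1057]
contact_force: [6.4, 4.1, -9.7]
finger_force: 41.3
eef_pos: [0.4463, -0.0033, 0.1168]
contact_force: [-1.8, 0.8, 10.7]
finger_force: 43.4
eef_pos: [0.4428, 0.033, 0.0486]
contact_force: [-3.1, -15.6, 19.3]
finger_force: 44.8
eef_pos: [0.4448, 0.0131, 0.0385]
contact_force: [-2.7, -5.5, 7.6]
finger_force: 43.3
eef_pos: [0.4499, -0.0339, 0.068]
contact_force: [-0.9, -0.9, 2.4]
finger_force: 42.8
time: 7.73
eef_pos: [0.4485, -0.0318, 0.066]
tcp_rot: [0.999, 0.052, -0.001, -0.0]
contact_force: [1.0, 0.4, -0.4]
opening: 0.75
finger_force: 0.0
time: 8.15
eef_pos: [0.4487, -0.0318, 0.2603]
tcp_rot: [0.999, 0.052, -0.0, -0.0]
contact_force: [1.0, 0.3, -0.5]
opening: 1.001
finger_force: 0.0
time: 8.57
eef_pos: [0.4944, 0.0124, 0.3634]
tcp_rot: [0.999, 0.052, 0.002, 0.0]
contact_force: [-0.0, -0.8, -0.9]
opening: 0.999
finger_force: 0.0
knobtop 80 [ 533.7 -307. ] [ 0.5338 -0.3065  0.0456] [0.019 0.018 0.007]
knobtop 65 [ 447.5 -412.5] [ 0.4478 -0.411   0.0454] [0.018 0.019 0.007]
knobtop 81 [ 426.5 -251.8] [ 0.4267 -0.2509  0.0456] [0.019 0.019 0.007]
rim 20 
[... 325 characters left out ...]
 443 [ 0.4631 -0.0324  0.0696] [ 0.4307 -0.0433  0.0647] [ 0.4946 -0.0221  0.0736]
bed 0.08541455682659208 ((619.1107788085938, -33.2391471862793), (70.70137023925781, 97.16773986816406), 6.038595199584961)
bed 0.0853881106355472 ((606.4065551757812, 79.478515625), (71.52872467041016, 98.17778015136719), 5.900811672210693)
bed 0.08513187376708753 ((514.3753662109375, 12.3939208984375), (49.660804748535156, 209.20571899414062), 6.529234409332275)
plate 0.12502679882657713 ((651.9586181640625, 27.09514617919922), (9.43246841430664, 200.0738525390625), 6.450109481811523)
plate 0.1249717774571539 ((573.4144897460938, 18.93609619140625), (8.891135215759277, 199.38145446777344), 6.518139362335205)
```

```bash
H="python3 -m handwheel"
$H '[-0.039,0.128,-0.05,0,0,0.077,-0.039,0.128,-0.05,0,0,0.077,-0.039,0.128,-0.05,0,0,0.077,-0.039,0.128,-0.05,0,0,0.077,-0.039,0.128,-0.05,0,0,0.077]' | egrep eef
$H '[-0.039,0.128,-0.05,0,0,0.077,-0.039,0.128,-0.05,0,0,0.077,-0.039,0.128,-0.05,0,0,0.077,-0.039,0.128,-0.05,0,0,0.077,-0.039,0.128,-0.05,0,0,0.077]' | egrep eef
$H '[-0.039,0.128,-0.05,0,0,0.077,-0.039,0.128,-0.05,0,0,0.077,-0.039,0.128,-0.05,0,0,0.077,0,0,0,0,0,0,0,0,0,0,0,0]' 
python3 look.py w3
```

```text
eef_pos: [0.4623, 0.1079, 0.3207]
eef_pos: [0.4329, 0.2037, 0.2833]
time: 9.87
eef_pos: [0.4155, 0.2607, 0.2612]
tcp_rot: [0.669, 0.743, -0.003, -0.001]
contact_force: [-0.3, -1.1, -0.1]
opening: 0.999
finger_force: 0.0
rim 487 (array([0.45298786, 0.41365588]), np.float64(0.022794235972380093)) 0.0899
rim 373 (array([0.56338262, 0.29610996]), np.float64(0.02289559693097842)) 0.0899
rim 505 (array([0.41826044, 0.26301521]), np.float64(0.02286814419729186)) 0.09
rim 303 (array([0.74106983, 0.23607831]), np.float64(0.04449730820092416)) 0.0892
bed 0.08556159353729541 ((626.4419555664062, 124.75375366210938), (17.903474807739258, 34.541534423828125), 57.79170608520508)
bed 0.08549955496824162 ((522.7836303710938, 69.13409423828125), (29.95378875732422, 96.4239273071289), 6.347352981567383)
bed 0.08556402183767275 ((646.4650268554688, -28.57935333251953), (15.959956169128418, 95.65876770019531), 6.088070392608643)
plate 0.12530703646618793 ((655.938232421875, -3.7092857360839844), (10.285030364990234, 98.46678161621094), 6.713341236114502)
```

View pics/w3.png

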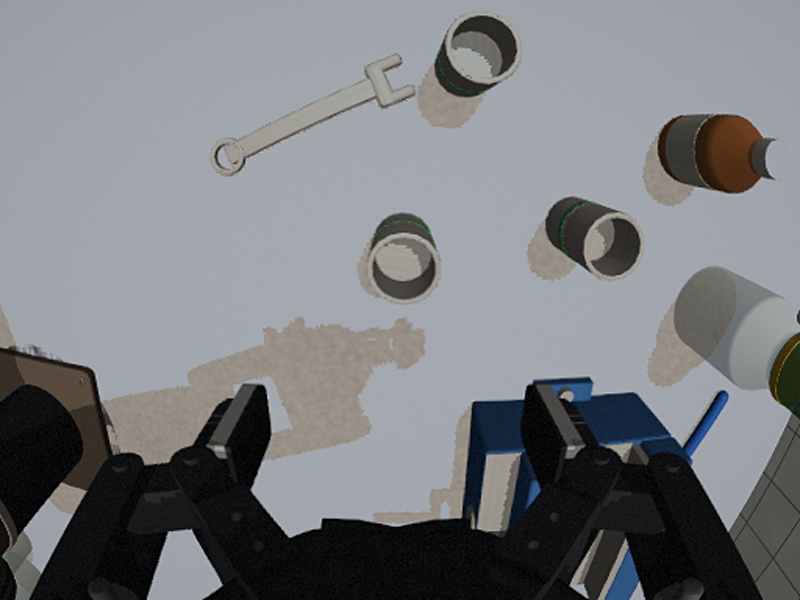

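```bash
H="python3 -m handwheel"
$H '[0.019,0.015,-0.255,0,0,0,0,0,-0.255,0,0,0,0,0,-0.255,0,0,0,0,0,-0.255,0,0,0,0,0,-0.2,0,0,0]' | egrep 'eef|contact'
$H '[0,0,-0.05,0,0,0,0,0,0,0,0,0,0,0,0,0,0,0,0,0,0,0,0,0,0,0,0,0,0,0]' 0.3 50
$H '[0,0,0,0,0,0,0,0,0,0,0,0]'
```

```text
eef_pos: [0.4191, 0.2617, 0.0784]
contact_force: [-0.3, -1.4, -0.8]
time: 10.75
eef_pos: [0.4215, 0.2638, 0.0757]
tcp_rot: [0.67, 0.743, 0.002, 0.001]
contact_force: [-1.0, -0.4, -3.3]
opening: 0.578
finger_force: 52.0
time: 10.92
eef_pos: [0.421, 0.2638, 0.0752]
tcp_rot: [0.669, 0.743, 0.001, 0.001]
contact_force: [-0.8, -0.3, 1.2]
opening: 0.576
finger_force: 52.2
```

```bash
H="python3 -m handwheel"
$H '[0,0,0.27,0,0,0,0,0,0.27,0,0,0,0,0,0.27,0,0,0,0,0,0.27,0,0,0,0,0,0.27,0,0,0]' | egrep 'eef|force'
$H '[0.134,-0.204,0,0,0,0,0.134,-0.204,0,0,0,0,0.134,-0.204,0,0,0,0,0.134,-0.204,0,0,0,0,0.134,-0.204,0,0,0,0]' | egrep 'eef|force'
$H '[0.134,-0.204,0,0,0,0,0.134,-0.204,0,0,0,0,0.134,-0.204,0,0,0,0,0.134,-0.204,0,0,0,0,0.134,-0.204,0,0,0,0]' | egrep 'eef|force'
$H '[0,0,0,0,0,0,0,0,0,0,0,0]'
```

```text
eef_pos: [0.4194, 0.2633, 0.2783]
contact_force: [1.4, 0.5, -4.2]
finger_force: 54.0
eef_pos: [0.5209, 0.1091, 0.2765]
contact_force: [1.0, 0.7, -2.5]
finger_force: 53.9
eef_pos: [0.6215, -0.0441, 0.2761]
contact_force: [1.0, 0.7, -1.9]
finger_force: 53.9
time: 12.33
eef_pos: [0.6214, -0.0443, 0.2755]
tcp_rot: [0.67, 0.742, -0.0, -0.001]
contact_force: [-0.1, 0.5, -3.1]
opening: 0.579
finger_force: 54.0
```

```bash
H="python3 -m handwheel"
$H '[0.003,0.013,-0.2,0,0,0,0,0,-0.2,0,0,0,0,0,-0.2,0,0,0,0,0,-0.12,0,0,0,0,0,0,0,0,0]' | egrep 'eef|force'
$H '[0,0,-0.03,0,0,0,0,0,0,0,0,0]' | egrep 'eef|force'
$H '[0,0,-0.02,0,0,0,0,0,0,0,0,0]' | egrep 'eef|force'
```

```text
eef_pos: [0.6173, -0.0384, 0.1621]
contact_force: [-1.7, 0.7, -3.4]
finger_force: 53.9
eef_pos: [0.6219, -0.04, 0.1648]
contact_force: [0.5, -0.4, -3.4]
finger_force: 54.0
eef_pos: [0.6224, -0.0406, 0.1624]
contact_force: [-0.1, -0.1, -2.5]
finger_force: 54.0
```

```bash
H="python3 -m handwheel"
$H '[0,0,-0.015,0,0,0,0,0,0,0,0,0,0,0,0,0,0,0]' | egrep 'eef|contact'
$H '[0,0,-0.015,0,0,0,0,0,0,0,0,0,0,0,0,0,0,0]' | egrep 'eef|contact'
```

```text
eef_pos: [0.6225, -0.0408, 0.1602]
contact_force: [0.3, -0.6, 1.4]
eef_pos: [0.6227, -0.041, 0.1602]
contact_force: [-3.9, -0.3, 10.5]
```

```bash
H="python3 -m handwheel"
$H '[0,0,0.02,0,0,0,0,0,0,0,0,0,0,0,0,0,0,0,0,0,0,0,0,0]' 1 | egrep 'eef|force|open'
$H '[0,0,0.1,0,0,0,0,0,0.25,0,0,0,0,0,0.27,0,0,0,0,0,0.2,0,0,0,-0.04,0.25,0,0,0,0]'  | egrep 'eef|force|open'
$H '[-0.044,0.25,0,0,0,0,-0.044,0.25,0,0,0,0,-0.044,0.25,0,0,0,0,-0.044,0.25,0,0,0,0,-0.044,0.25,0,0,0,0]' | egrep 'eef|contact'
$H '[-0.044,0.25,0,0,0,0,-0.044,0.25,0,0,0,0,-0.044,0.25,0,0,0,0,0,0,0,0,0,0,0,0,0,0,0,0]' | egrep 'eef|contact'
python3 look.py w4
```

```text
eef_pos: [0.6214, -0.0406, 0.1589]
contact_force: [-0.3, 0.2, -0.1]
opening: 0.998
finger_force: 0.0
eef_pos: [0.6198, -0.0081, 0.2912]
contact_force: [0.9, 0.4, 1.9]
opening: 1.0
finger_force: 0.0
eef_pos: [0.5818, 0.186, 0.2817]
contact_force: [1.5, 0.2, 0.7]
eef_pos: [0.5618, 0.2987, 0.2814]
contact_force: [0.9, -0.3, -0.0]
rim 431 (array([0.45342987, 0.4136411 ]), np.float64(0.022838597688658757)) 0.0899
rim 446 (array([0.56340357, 0.29604017]), np.float64(0.022822772045418153)) 0.0899
rim 273 (array([0.74108653, 0.2359135 ]), np.float64(0.04459650842990901)) 0.0892
bed 0.08556106116351667 ((518.6407470703125, 69.92570495605469), (26.436471939086914, 95.70771026611328), 1.118166208267212)
bed 0.08557598420272595 ((601.8663330078125, 84.43244934082031), (80.55213165283203, 83.60868835449219), 7.033249378204346)
plate 0.12509000587626345 ((643.246337890625, 107.65422821044922), (8.490671157836914, 40.106990814208984), 7.726706027984619)
plate 0.12499986298416906 ((563.865234375, 101.76698303222656), (7.854800224304199, 33.19898986816406), 4.940756320953369)
```

```bash
H="python3 -m handwheel"
$H '[0.01,-0.018,-0.27,0,0,0,0,0,-0.27,0,0,0,0,0,-0.27,0,0,0,0,0,-0.27,0,0,0,0,0,-0.25,0,0,0]' | egrep 'eef|contact'
$H '[0,0,-0.08,0,0,0,0,0,0,0,0,0,0,0,0,0,0,0,0,0,0,0,0,0,0,0,0,0,0,0]' 0.3 50| egrep 'eef|force|open'
$H '[0,0,0,0,0,0,0,0,0,0,0,0]'| egrep 'eef|force|open'
$H '[0,0,0.27,0,0,0,0,0,0.27,0,0,0,0,0,0.27,0,0,0,0,0,0.27,0,0,0,0,0,0.27,0,0,0]' | egrep 'eef|force'
```

```text
eef_pos: [0.5642, 0.292, 0.0804]
contact_force: [0.7, 0.5, 0.2]
eef_pos: [0.5662, 0.2945, 0.0737]
contact_force: [-0.1, 0.3, -2.3]
opening: 0.565
finger_force: 56.7
eef_pos: [0.565, 0.2945, 0.0724]
contact_force: [-2.1, -0.2, 1.1]
opening: 0.569
finger_force: 57.3
eef_pos: [0.5637, 0.2942, 0.2757]
contact_force: [0.2, 0.8, -2.9]
finger_force: 56.6
```

```bash
H="python3 -m handwheel"
$H '[0.042,-0.227,0,0,0,0,0.042,-0.227,0,0,0,0,0.042,-0.227,0,0,0,0,0.042,-0.227,0,0,0,0,0.042,-0.227,0,0,0,0]' | egrep 'eef|force'
$H '[0.042,-0.227,0,0,0,0,0.042,-0.227,0,0,0,0,0.042,-0.227,0,0,0,0,0,0,0,0,0,0,0,0,0,0,0,0]' | egrep 'eef|force'
$H '[0,0,-0.2,0,0,0,0,0,-0.2,0,0,0,0,0,-0.2,0,0,0,0,0,-0.1,0,0,0,0,0,0,0,0,0]' | egrep 'eef|force'
$H '[0,0,0,0,0,0,0,0,0,0,0,0]' | egrep 'eef|force'
```

```text
eef_pos: [0.5955, 0.1227, 0.2738]
contact_force: [0.7, 0.6, -3.1]
finger_force: 56.9
eef_pos: [0.6147, 0.0201, 0.2735]
contact_force: [0.0, -0.3, -1.6]
finger_force: 56.8
eef_pos: [0.6111, 0.0238, 0.1628]
contact_force: [-1.0, 0.3, -3.6]
finger_force: 56.8
eef_pos: [0.6157, 0.0226, 0.1702]
contact_force: [0.7, -0.5, -2.1]
finger_force: 56.7
```

```bash
H="python3 -m handwheel"
$H '[0,0,-0.07,0,0,0,0,0,0,0,0,0,0,0,0,0,0,0]' | egrep 'eef|contact'
$H '[0,0,-0.015,0,0,0,0,0,0,0,0,0,0,0,0,0,0,0]' | egrep 'eef|contact'
$H '[0,0,-0.01,0,0,0,0,0,0,0,0,0,0,0,0,0,0,0]' | egrep 'eef|contact'
```

```text
eef_pos: [0.6146, 0.0219, 0.1579]
contact_force: [-0.3, -0.2, -2.0]
eef_pos: [0.6151, 0.0218, 0.1574]
contact_force: [-3.5, 0.6, 6.1]
eef_pos: [0.6151, 0.0217, 0.1574]
contact_force: [-5.6, 0.3, 11.3]
```

```bash
H="python3 -m handwheel"
$H '[0,0,0.02,0,0,0,0,0,0,0,0,0,0,0,0,0,0,0,0,0,0,0,0,0]' 1 | egrep 'eef|force|open'
$H '[0,0,0.1,0,0,0,0,0,0.25,0,0,0,0,0,0.27,0,0,0,0,0,0.2,0,0,0,-0.098,0.238,0,0,0,0]'  | egrep 'eef|force|open'
$H '[-0.098,0.238,0,0,0,0,-0.098,0.238,0,0,0,0,-0.098,0.238,0,0,0,0,-0.098,0.238,0,0,0,0,-0.098,0.238,0,0,0,0]' | egrep 'eef|contact'
$H '[-0.098,0.238,0,0,0,0,-0.098,0.238,0,0,0,0,-0.098,0.238,0,0,0,0,-0.098,0.238,0,0,0,0,-0.098,0.238,0,0,0,0]' | egrep 'eef|contact'
$H '[0,0,0,0,0,0]' | egrep 'eef|contact'
python3 look.py w5 | grep rim
```

```text
eef_pos: [0.6147, 0.0217, 0.1567]
contact_force: [0.7, 0.8, 0.4]
opening: 0.997
finger_force: 0.0
eef_pos: [0.6052, 0.0531, 0.2889]
contact_force: [1.7, 0.5, 1.1]
opening: 1.002
finger_force: 0.0
eef_pos: [0.5255, 0.2374, 0.2796]
contact_force: [0.9, 0.2, 0.2]
eef_pos: [0.4519, 0.4161, 0.2795]
contact_force: [-0.2, -0.4, 0.1]
eef_pos: [0.4497, 0.4197, 0.2794]
contact_force: [-0.1, -0.5, 0.8]
rim 432 (array([0.45286787, 0.41370402]), np.float64(0.022852694925031062)) 0.09
rim 156 (array([0.74091121, 0.23703008]), np.float64(0.043751594271386286)) 0.0889
```

```bash
H="python3 -m handwheel"
$H '[0,0,-0.27,0,0,0,0,0,-0.27,0,0,0,0,0,-0.2,0,0,0,0,0,0,0,0,0,0,0,0,0,0,0]' | egrep 'eef|contact'
$H '[0,0,0,0,0,0]' | egrep 'eef|contact'
```

```text
eef_pos: [0.4524, 0.413, 0.1668]
contact_force: [0.6, 0.4, 0.5]
eef_pos: [0.4544, 0.4146, 0.1711]
contact_force: [-0.3, -0.2, 0.8]
```

```bash
H="python3 -m handwheel"
$H '[-0.005,-0.006,-0.25,0,0,0,0,0,-0.25,0,0,0,0,0,-0.17,0,0,0,0,0,0,0,0,0,0,0,0,0,0,0]' | egrep 'eef|contact'
$H '[0,0,0,0,0,0,0,0,0,0,0,0,0,0,0,0,0,0,0,0,0,0,0,0,0,0,0,0,0,0]' 0.3 50| egrep 'eef|force|open'
$H '[0,0,0,0,0,0,0,0,0,0,0,0]'| egrep 'eef|force|open'
$H '[0,0,0.27,0,0,0,0,0,0.27,0,0,0,0,0,0.27,0,0,0,0,0,0.27,0,0,0,0,0,0.27,0,0,0]' | egrep 'eef|force'
$H '[0,0,0,0,0,0]' | egrep 'eef|contact'
```

```text
eef_pos: [0.4532, 0.4139, 0.07]
contact_force: [0.1, 1.4, 0.4]
eef_pos: [0.4542, 0.4149, 0.0721]
contact_force: [-0.1, -0.9, 6.7]
opening: 0.579
finger_force: 51.3
eef_pos: [0.4542, 0.4149, 0.0721]
contact_force: [-0.2, -0.2, 6.5]
opening: 0.579
finger_force: 51.3
eef_pos: [0.4515, 0.4132, 0.2728]
contact_force: [1.4, 1.1, -3.1]
finger_force: 53.4
eef_pos: [0.4555, 0.4159, 0.2831]
contact_force: [1.3, 0.9, 0.6]
```

```bash
H="python3 -m handwheel"
$H '[0.114,-0.24,0,0,0,0,0.114,-0.24,0,0,0,0,0.114,-0.24,0,0,0,0,0.114,-0.24,0,0,0,0,0.114,-0.24,0,0,0,0]' | egrep 'eef|force'
$H '[0.114,-0.24,0,0,0,0,0.114,-0.24,0,0,0,0,0.114,-0.24,0,0,0,0,0.114,-0.24,0,0,0,0,0,0,0,0,0,0]' | egrep 'eef|force'
$H '[0,0,-0.2,0,0,0,0,0,-0.2,0,0,0,0,0,-0.2,0,0,0,0,0,0,0,0,0,0,0,0,0,0,0]' | egrep 'eef|force'
$H '[0,0,0,0,0,0]' | egrep 'eef|force'
```

```text
eef_pos: [0.5376, 0.232, 0.2706]
contact_force: [0.8, 1.4, -3.3]
finger_force: 53.4
eef_pos: [0.6083, 0.083, 0.2705]
contact_force: [-1.5, 0.8, -3.1]
finger_force: 53.4
eef_pos: [0.6043, 0.0898, 0.1785]
contact_force: [-0.3, 0.3, -1.7]
finger_force: 53.5
eef_pos: [0.6069, 0.0898, 0.1827]
contact_force: [0.6, -1.2, -2.4]
finger_force: 53.5
```

```bash
H="python3 -m handwheel"
$H '[0.002,0,-0.15,0,0,0,0,0,0,0,0,0,0,0,0,0,0,0]' | egrep 'eef|contact'
$H '[0,0,-0.015,0,0,0,0,0,0,0,0,0,0,0,0,0,0,0]' | egrep 'eef|contact'
$H '[0,0,-0.01,0,0,0,0,0,0,0,0,0,0,0,0,0,0,0]' | egrep 'eef|contact'
```

```text
eef_pos: [0.6066, 0.0898, 0.1597]
contact_force: [0.8, 0.1, -2.2]
eef_pos: [0.607, 0.0896, 0.1576]
contact_force: [0.1, 0.7, -3.5]
eef_pos: [0.6072, 0.0895, 0.1571]
contact_force: [-2.4, -0.7, 5.0]
```

```bash
H="python3 -m handwheel"
$H '[0,0,0.02,0,0,0,0,0,0,0,0,0,0,0,0,0,0,0,0,0,0,0,0,0]' 1 | egrep 'eef|force|open'
$H '[0,0,0.1,0,0,0,0,0,0.25,0,0,0,0,0,0.27,0,0,0,0,0,0.27,0,0,0,0,0,0.27,0,0,0]'  | egrep 'eef|force|open'
$H '[-0.058,-0.039,0.02,0,0,-0.077,-0.058,-0.039,0.02,0,0,-0.077,-0.058,-0.039,0.02,0,0,-0.077,-0.058,-0.039,0.02,0,0,-0.077,-0.058,-0.039,0.02,0,0,-0.077]' | egrep 'eef|contact'
$H '[-0.058,-0.039,0.02,0,0,-0.077,-0.058,-0.039,0,0,0,-0.077,-0.058,-0.039,0,0,0,-0.077,-0.058,-0.039,0,0,0,-0.077,-0.058,-0.039,0,0,0,-0.077]' | egrep 'eef|contact'
$H '[-0.058,-0.039,0,0,0,-0.077,-0.058,-0.039,0,0,0,-0.077,-0.058,-0.039,0,0,0,-0.077,0,0,0,0,0,0,0,0,0,0,0,0]'
python3 look.py w6
```

```text
eef_pos: [0.6065, 0.0896, 0.1577]
contact_force: [-0.1, -0.0, -0.1]
opening: 1.0
finger_force: 0.0
eef_pos: [0.606, 0.0897, 0.333]
contact_force: [1.4, -0.0, -1.3]
opening: 1.001
finger_force: 0.0
eef_pos: [0.5624, 0.0602, 0.3465]
contact_force: [0.3, 0.3, -0.7]
eef_pos: [0.5189, 0.0309, 0.3494]
contact_force: [0.9, -0.2, 1.0]
time: 26.6
eef_pos: [0.4933, 0.0135, 0.3497]
tcp_rot: [0.999, 0.052, 0.0, -0.0]
contact_force: [-0.3, -0.2, 0.3]
opening: 1.0
finger_force: 0.0
knobtop 90 [ 535.  -308.1] [ 0.5344 -0.3065  0.0458] [0.019 0.021 0.008]
knobtop 65 [ 447.1 -412.8] [ 0.4479 -0.4113  0.0455] [0.019 0.02  0.007]
knobtop 83 [ 426.1 -251.4] [ 0.4269 -0.2511  0.0456] [0.017 0.019 0.007]
rim 21 (array([0.70831465, 0.2349129 ]), np.float64(0.012452384184804299)) 0.0899
red 478 [ 0.4628 -0.0323  0.0695] [ 0.4305 -0.0433  0.0632] [ 0.4946 -0.0222  0.0738]
bed 0.08538462775814737 ((640.4954833984375, 58.896263122558594), (33.40064239501953, 42.62269973754883), 40.60524368286133)
bed 0.08544392271757742 ((619.1146850585938, -30.8160400390625), (70.06237030029297, 96.1064453125), 6.068559169769
[... 185 characters left out ...]
8222656), (50.03705978393555, 210.70896911621094), 6.239294052124023)
plate 0.12499950784677047 ((651.8888549804688, 28.577560424804688), (9.409881591796875, 202.4766082763672), 6.512211799621582)
plate 0.12989144342469133 ((607.6204223632812, 91.42237854003906), (37.76761245727539, 34.44556427001953), 3.4930052757263184)
plate 0.12992429321869325 ((623.2697143554688, -44.744895935058594), (39.938743591308594, 32.850399017333984), 51.984375)
plate 0.12992696151391597 ((602.4193115234375, 29.284374237060547), (38.5353889465332, 40.752437591552734), 5.766147136688232)
plate 0.12505713657069545 ((573.4712524414062, 18.404495239257812), (8.777647018432617, 200.21603393554688), 6.418920516967773)
```

View pics/w6.png

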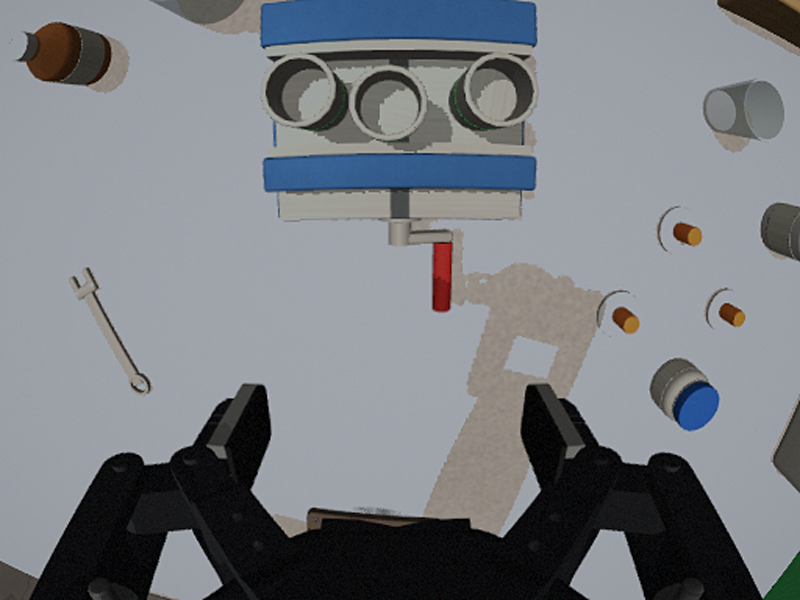

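```bash
cat > rim.py <<'E'
from h import *
c,p,d=cam("wrist"); X=wpts(c,d)
m=(d>0)&(X[...,2]>.170)&(X[...,2]<.180)&(abs(X[...,1]-.02)<.2)
r=np.radians(6.35); 
for q in comps(m,X,40):
    cc,R=circ(q[:,:2]); v=(cc-[.6026,.0222])@np.array([[np.cos(r),-np.sin(r)],[np.sin(r),np.cos(r)]])
    print("rim",len(q),cc.round(4),R.round(4),q[:,2].mean().round(4),np.ptp(q[:,2]).round(4),"vise",v.round(4))
E
python3 rim.py
```

```text
rim 603 [0.6059 0.0877] 0.0227 0.1746 0.0078 vise [0.0105 0.0647]
rim 592 [ 0.6199 -0.0409] 0.0227 0.1745 0.0073 vise [ 0.0102 -0.0646]
rim 604 [0.6017 0.0296] 0.0227 0.1748 0.0073 vise [-0.0001  0.0075]
```

```bash
H="python3 -m handwheel"
$H '[0.056,0.008,-0.045,0,0,0.077,0.056,0.008,-0.045,0,0,0.077,0.056,0.008,-0.045,0,0,0.077,0.056,0.008,-0.045,0,0,0.077,0.056,0.008,-0.045,0,0,0.077]' 1 60 | egrep eef
$H '[0.056,0.008,-0.045,0,0,0.077,0.056,0.008,-0.045,0,0,0.077,0.056,0.008,-0.045,0,0,0.077,0.056,0.008,-0.045,0,0,0.077,0.056,0.008,-0.045,0,0,0.077]' | egrep eef
$H '[0.056,0.008,-0.045,0,0,0.077,0.056,0.008,-0.045,0,0,0.077,0.056,0.008,-0.045,0,0,0.077,0,0,0,0,0,0,0,0,0,0,0,0]' | egrep 'eef|rot'
$H '[0,0,-0.2,0,0,0,0,0,-0.2,0,0,0,0,0,0,0,0,0,0,0,0,0,0,0,0,0,0,0,0,0]' | egrep 'eef|rot'
```

```text
eef_pos: [0.5361, 0.02, 0.3154]
eef_pos: [0.5782, 0.0261, 0.2814]
eef_pos: [0.6026, 0.0295, 0.261]
tcp_rot: [0.67, 0.742, -0.001, -0.001]
eef_pos: [0.6032, 0.0291, 0.2038]
tcp_rot: [0.67, 0.743, 0.001, 0.001]
```

```bash
H="python3 -m handwheel"
$H '[-0.01,0.004,-0.2,0,0,0,0,0,-0.11,0,0,0,0,0,0,0,0,0,0,0,0,0,0,0]' | egrep 'eef|contact'
$H '[0,0,0,0,0,0,0,0,0,0,0,0,0,0,0,0,0,0,0,0,0,0,0,0,0,0,0,0,0,0]' 0.3 50| egrep 'eef|force|open'
$H '[0,0,0,0,0,0,0,0,0,0,0,0]'| egrep 'eef|force|open'
$H '[0,0,0.06,0,0,0,0,0,0,0,0,0,0.072,-0.042,0,0,0,0,0,0,0,0,0,0,0,0,0,0,0,0]' | egrep 'eef|force'
$H '[0,0,-0.045,0,0,0,0,0,0,0,0,0,0,0,0,0,0,0]' | egrep 'eef|contact'
$H '[0,0,-0.015,0,0,0,0,0,0,0,0,0,0,0,0,0,0,0]' | egrep 'eef|contact'
```

```text
eef_pos: [0.6016, 0.0297, 0.157]
contact_force: [-0.6, -1.0, 0.3]
eef_pos: [0.6025, 0.0296, 0.1579]
contact_force: [2.3, 0.7, 5.6]
opening: 0.569
finger_force: 51.7
eef_pos: [0.6026, 0.0296, 0.158]
contact_force: [1.0, -0.6, 6.3]
opening: 0.569
finger_force: 51.8
eef_pos: [0.6108, 0.0234, 0.1632]
contact_force: [-0.3, 0.2, -2.6]
finger_force: 53.8
eef_pos: [0.6118, 0.0235, 0.1576]
contact_force: [-0.3, -1.2, -0.5]
eef_pos: [0.6119, 0.0236, 0.1576]
contact_force: [-2.7, 0.5, 7.3]
```

Release, return to the view pose over the crank with the yaw turned back.

```bash
H="python3 -m handwheel"
$H '[0,0,0.02,0,0,0,0,0,0,0,0,0,0,0,0,0,0,0,0,0,0,0,0,0]' 1 | egrep 'eef|force|open'
$H '[0,0,0.1,0,0,0,0,0,0.25,0,0,0,0,0,0.27,0,0,0,0,0,0.27,0,0,0,0,0,0.27,0,0,0]'  | egrep 'eef|force|open'
$H '[-0.06,-0.005,0.02,0,0,-0.077,-0.06,-0.005,0.02,0,0,-0.077,-0.06,-0.005,0.02,0,0,-0.077,-0.06,-0.005,0.02,0,0,-0.077,-0.06,-0.005,0.02,0,0,-0.077]' | egrep 'eef|contact'
$H '[-0.06,-0.005,0.02,0,0,-0.077,-0.06,-0.005,0,0,0,-0.077,-0.06,-0.005,0,0,0,-0.077,-0.06,-0.005,0,0,0,-0.077,-0.06,-0.005,0,0,0,-0.077]' | egrep 'eef|contact'
$H '[-0.06,-0.005,0,0,0,-0.077,-0.06,-0.005,0,0,0,-0.077,-0.06,-0.005,0,0,0,-0.077,0,0,0,0,0,0,0,0,0,0,0,0]'
python3 rim.py; python3 look.py w7 | egrep 'red|knob'
```

```text
eef_pos: [0.6114, 0.0235, 0.158]
contact_force: [0.8, -0.1, -0.3]
opening: 1.0
finger_force: 0.0
eef_pos: [0.6113, 0.0235, 0.3336]
contact_force: [0.0, -0.5, 0.1]
opening: 0.999
finger_force: 0.0
eef_pos: [0.5662, 0.0197, 0.3471]
contact_force: [-0.2, -0.6, -0.0]
eef_pos: [0.5212, 0.0159, 0.3499]
contact_force: [-0.2, 0.2, 0.1]
time: 32.2
eef_pos: [0.4947, 0.0137, 0.3503]
tcp_rot: [0.999, 0.053, 0.0, -0.0]
contact_force: [0.5, 0.5, -0.3]
opening: 0.998
finger_force: 0.0
rim 590 [0.6058 0.0876] 0.0227 0.1745 0.0073 vise [0.0104 0.0647]
rim 603 [0.6103 0.0238] 0.0227 0.1747 0.0069 vise [0.0079 0.0007]
rim 613 [ 0.62   -0.0408] 0.0228 0.1746 0.0074 vise [ 0.0103 -0.0646]
knobtop 90 [ 534.7 -308.2] [ 0.5339 -0.307   0.0455] [0.019 0.021 0.007]
knobtop 66 [ 447.1 -412.3] [ 0.4479 -0.4111  0.0453] [0.018 0.018 0.007]
knobtop 83 [ 427.  -251.5] [ 0.4272 -0.2506  0.0457] [0.018 0.019 0.007]
red 472 [ 0.463  -0.0323  0.0696] [ 0.4305 -0.043   0.0646] [ 0.4945 -0.0221  0.0732]
```

```bash
H="python3 -m handwheel"
$H '[-0.11,-0.1,-0.2,0,0,0,-0.11,-0.1,-0.2,0,0,0,-0.115,-0.11,-0.2,0,0,0,0,0,-0.27,0,0,0,0,0,-0.27,0,0,0]' 1 40 | egrep 'eef|contact'
$H '[0,0,-0.27,0,0,0,0,0,-0.27,0,0,0,0,0,-0.15,0,0,0,0,0,0,0,0,0,0,0,0,0,0,0]' | egrep 'eef|contact'
$H '[0,0,0,0,0,0]'
```

```text
eef_pos: [0.4449, -0.0337, 0.179]
contact_force: [0.7, -0.1, -1.2]
eef_pos: [0.4441, -0.0326, 0.075]
contact_force: [-0.1, 0.0, 1.9]
time: 33.22
eef_pos: [0.4462, -0.0332, 0.0777]
tcp_rot: [0.999, 0.052, 0.001, 0.001]
contact_force: [0.6, -0.4, 0.0]
opening: 0.999
finger_force: 0.0
```

```bash
H="python3 -m handwheel"
$H '[0,0,-0.08,0,0,0,0,0,0,0,0,0,0,0,0,0,0,0,0,0,0,0,0,0]' 0.1 50 | egrep 'eef|force|open'
$H '[0,0,0,0,0,0,0,0,0,0,0,0,0,0,0,0,0,0]' | egrep 'eef|force|open'
```

```text
eef_pos: [0.4458, -0.0331, 0.0657]
contact_force: [-0.0, -0.4, 0.6]
opening: 0.449
finger_force: 0.0
eef_pos: [0.4454, -0.0339, 0.065]
contact_force: [0.2, -4.5, 1.7]
opening: 0.189
finger_force: 48.7
```

```bash
H="python3 -m handwheel"
$H '[-0.008,0.069,-0.12,0,0,0,-0.013,0.119,-0.069,0,0,0,-0.015,0.137,0,0,0,0,0,0,0,0,0,0]' | egrep 'eef|force'
$H '[-0.013,0.119,0.069,0,0,0,-0.008,0.069,0.12,0,0,0,0,0,0.138,0,0,0,0.008,-0.069,0.12,0,0,0,0,0,0,0,0,0]' | egrep 'eef|force'
$H '[0.013,-0.119,0.069,0,0,0,0.015,-0.137,0,0,0,0,0.013,-0.119,-0.069,0,0,0,0.008,-0.069,-0.12,0,0,0,0,0,0,0,0,0]' | egrep 'eef|force'
$H '[0,0,-0.138,0,0,0,-0.008,0.069,-0.12,0,0,0,-0.013,0.119,-0.069,0,0,0,0,0,0,0,0,0]' | egrep 'eef|force'
$H '[-0.015,0.137,0,0,0,0,0,0,0,0,0,0]' | egrep 'eef|force'
```

```text
eef_pos: [0.4399, 0.0169, 0.0375]
contact_force: [-4.1, 0.3, 10.0]
finger_force: 50.3
eef_pos: [0.4381, 0.0317, 0.1048]
contact_force: [0.1, -4.2, 0.0]
finger_force: 51.1
eef_pos: [0.4454, -0.0346, 0.0838]
contact_force: [2.4, -4.7, -3.6]
finger_force: 51.1
eef_pos: [0.442, -0.0027, 0.0362]
contact_force: [-0.1, 4.9, 3.4]
finger_force: 51.8
eef_pos: [0.4399, 0.0168, 0.0375]
contact_force: [-3.2, 0.2, 9.4]
finger_force: 52.3
```

```bash
H="python3 -m handwheel"
$H '[-0.013,0.119,0.069,0,0,0,0,0,0,0,0,0,0,0,0,0,0,0]' | egrep 'eef|force'
$H '[-0.005,0.042,0.055,0,0,0,0,0,0,0,0,0,0,0,0,0,0,0]' | egrep 'eef|force'
```

```text
eef_pos: [0.4381, 0.0334, 0.048]
contact_force: [-3.6, -6.1, 8.2]
finger_force: 52.1
eef_pos: [0.4374, 0.0391, 0.0559]
contact_force: [-1.6, -6.9, 6.6]
finger_force: 51.8
```

```bash
H="python3 -m handwheel"
$H '[-0.003,0.026,0.064,0,0,0,0,0,0,0,0,0,0,0,0,0,0,0]' | egrep 'eef|force'
$H '[-0.001,0.005,0.035,0,0,0,0,0,0,0,0,0,0,0,0,0,0,0]' | egrep 'eef|force'
```

```text
eef_pos: [0.4369, 0.0425, 0.0642]
contact_force: [3.3, -8.9, -5.4]
finger_force: 50.7
eef_pos: [0.4367, 0.0434, 0.0683]
contact_force: [7.4, -8.0, -12.5]
finger_force: 49.9
```

```bash
H="python3 -m handwheel"
$H '[0,0.002,0.025,0,0,0,0,0,0,0,0,0,0,0,0,0,0,0]' | egrep 'eef|force'
$H '[0,0,0,0,0,0,0,0,0,0,0,0,0,0,0,0,0,0,0,0,0,0,0,0]' 1 | egrep 'eef|force|open'
$H '[0,0,0.2,0,0,0,0,0,0.27,0,0,0,0,0,0.27,0,0,0,0,0,0.27,0,0,0,0,0,0.27,0,0,0]' | egrep 'eef|contact'
$H '[0.13,-0.06,0.25,0,0,0,0.13,-0.07,0.25,0,0,0,0.13,-0.07,0.2,0,0,0,0,0,0,0,0,0,0,0,0,0,0,0]' | egrep 'eef|contact'
python3 rim.py; python3 look.py w8
```

```text
eef_pos: [0.4366, 0.0438, 0.0712]
contact_force: [11.0, -6.9, -18.6]
finger_force: 49.5
eef_pos: [0.4357, 0.0454, 0.0731]
contact_force: [-0.3, 0.7, -0.2]
opening: 0.749
finger_force: 0.0
eef_pos: [0.4351, 0.0455, 0.267]
contact_force: [1.1, -0.7, -0.1]
eef_pos: [0.4938, 0.0157, 0.3692]
contact_force: [-0.4, 1.1, -0.5]
rim 539 [0.6225 0.0252] 0.0227 0.1747 0.007 vise [0.0201 0.0008]
rim 533 [0.6154 0.0887] 0.0227 0.1745 0.0072 vise [0.02   0.0647]
rim 526 [ 0.63   -0.0398] 0.0227 0.1745 0.0072 vise [ 0.0203 -0.0646]
knobtop 86 [ 533.9 -307.4] [ 0.5341 -0.3064  0.0454] [0.018 0.02  0.007]
knobtop 61 [ 448.3 -413.7] [ 0.4476 -0.4111  0.0454] [0.018 0.02  0.007]
knobtop 92 [ 426.1 -251.4] [ 0.427  -0.2504  0.0456] [0.019 0.02  0.007]
rim 14 (array([0.70419584, 0.2359157 ]), np.float64(0.008366445503448701)) 0.089
red 427 [0.4546 0.0411 0.062 ] [0.4219 0.0304 0.0557] [0.4858 0.052  0.0661]
bed 0.08539841149523296 ((620.7547607421875, 57.083770751953125), (46.40715789794922, 38.66952133178711), 7.246296405792236)
bed 0.08557086797562435 ((627.593017578125, -7.95960807800293), (47.26991653
[... 606 characters left out ...]
669555664), (8.422773361206055, 45.05739974975586), 8.231983184814453)
plate 0.12471311774100796 ((641.9397583007812, 121.4520263671875), (7.0114850997924805, 13.91055965423584), 11.838654518127441)
plate 0.12992205379504296 ((624.7679443359375, 24.514245986938477), (41.050437927246094, 36.101200103759766), 88.16294860839844)
plate 0.12985095693841636 ((617.7219848632812, 91.89927673339844), (33.181251525878906, 40.05173873901367), 48.27732467651367)
plate 0.12991946948059216 ((633.2625732421875, -43.183815002441406), (35.96916198730469, 34.25604248046875), 81.39010620117188)
plate 0.12505517962262122 ((593.765625, 22.833740234375), (9.922321319580078, 203.7886962890625), 6.9254865646362305)
```

View pics/w8.png

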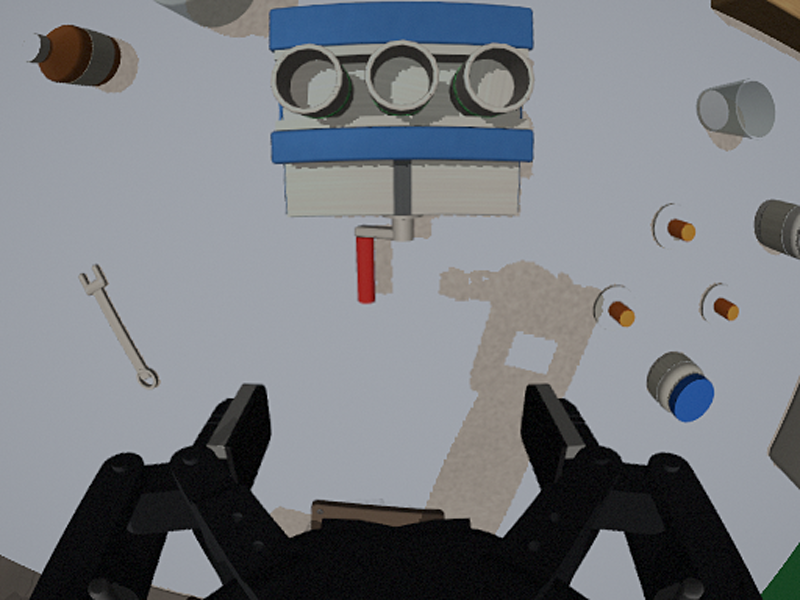

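```bash
H="python3 -m handwheel"
$H '[-0.055,-0.222,-0.14,0,0,0,-0.055,-0.222,-0.14,0,0,0,-0.055,-0.222,-0.14,0,0,0,-0.055,-0.222,-0.14,0,0,0,-0.055,-0.222,-0.14,0,0,0]' 0.5 30 | egrep 'eef|contact'
$H '[-0.055,-0.222,-0.14,0,0,0,-0.055,-0.222,-0.14,0,0,0,-0.055,-0.222,-0.14,0,0,0,0,0,0,0,0,0,0,0,0,0,0,0]' | egrep 'eef|contact'
$H '[0,0,0,0,0,0]' 
python3 look.py w9 |grep knob
```

```text
eef_pos: [0.4495, -0.1505, 0.2588]
contact_force: [-0.2, -1.2, -0.2]
eef_pos: [0.4244, -0.2498, 0.1953]
contact_force: [0.4, -0.5, 1.2]
time: 38.9
eef_pos: [0.4261, -0.2494, 0.1977]
tcp_rot: [0.999, 0.051, -0.001, -0.001]
contact_force: [-0.0, 0.8, -0.1]
opening: 0.503
finger_force: 0.0
knobtop 198 [ 533.3 -308.3] [ 0.5319 -0.3099  0.0455] [0.021 0.02  0.007]
knobtop 239 [ 447.2 -413.2] [ 0.4473 -0.4127  0.0456] [0.02  0.02  0.007]
knobtop 203 [ 427.  -252.7] [ 0.4258 -0.2537  0.0457] [0.019 0.02  0.007]
```

View pics/w9.png

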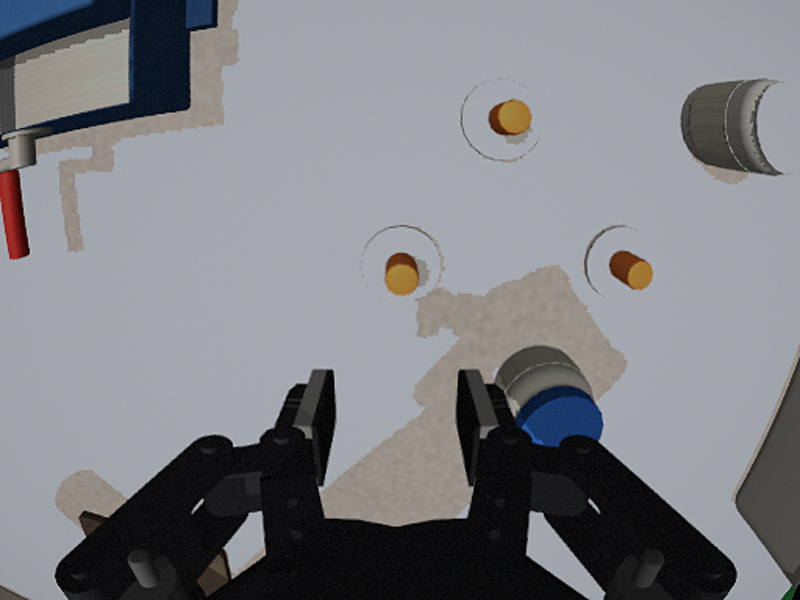

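```bash
H="python3 -m handwheel"
$H '[0.009,-0.018,-0.25,0,0,0,0,0,-0.25,0,0,0,0,0,-0.25,0,0,0,0,0,-0.2,0,0,0,0,0,0,0,0,0]' | egrep 'eef|contact'
$H '[0,0,0,0,0,0]'  | egrep 'eef|contact'
```

```text
eef_pos: [0.425, -0.2486, 0.0508]
contact_force: [-0.4, 1.0, -1.3]
eef_pos: [0.428, -0.2515, 0.0558]
contact_force: [0.1, -0.7, -0.3]
```

```bash
H="python3 -m handwheel"
$H '[0,0,-0.13,0,0,0,0,0,0,0,0,0,0,0,0,0,0,0]' | egrep 'eef|contact'
$H '[0,0,0,0,0,0,0,0,0,0,0,0,0,0,0,0,0,0,0,0,0,0,0,0]' 0.1 30 | egrep 'eef|force|open'
$H '[0,0,0,0,0,0]'  | egrep 'eef|force|open'
```

```text
eef_pos: [0.4293, -0.2536, 0.039]
contact_force: [0.6, 0.1, -0.2]
eef_pos: [0.4294, -0.2541, 0.0392]
contact_force: [-1.0, 2.4, 6.9]
opening: 0.247
finger_force: 29.5
eef_pos: [0.4295, -0.2541, 0.0392]
contact_force: [-0.3, 0.7, 8.1]
opening: 0.244
finger_force: 29.5
```

```bash
H="python3 -m handwheel"
$H '[0,0,0.1,0,0,0,0,0,0.27,0,0,0,0,0,0.27,0,0,0,0,0,0.27,0,0,0,0,0,0.27,0,0,0]' | egrep 'eef|force'
$H '[0,0,0.27,0,0,0,0,0,0.22,0,0,0,0.12,0.22,0,0,0,0,0.126,0.229,0,0,0,0,0.126,0.229,0,0,0,0]' | egrep 'eef|force'
$H '[0.126,0.229,0,0,0,0,0.126,0.229,0,0,0,0,0.126,0.229,0,0,0,0,0.126,0.229,0,0,0,0,0.126,0.229,0,0,0,0]' | egrep 'eef|force'
$H '[0.126,0.229,0,0,0,0,0.13,0.235,0,0,0,0,0,0,0,0,0,0,0,0,0,0,0,0,0,0,0,0,0,0]' | egrep 'eef|force|rot'
```

```text
eef_pos: [0.4277, -0.2529, 0.2162]
contact_force: [0.1, -1.0, -0.6]
finger_force: 29.5
eef_pos: [0.4844, -0.151, 0.2893]
contact_force: [1.0, 0.2, -1.6]
finger_force: 29.7
eef_pos: [0.5788, 0.0221, 0.288]
contact_force: [1.0, 0.5, -0.9]
finger_force: 29.7
eef_pos: [0.6165, 0.0897, 0.2873]
tcp_rot: [0.999, 0.052, -0.0, 0.0]
contact_force: [-0.2, -0.0, -1.2]
finger_force: 29.7
```

```bash
H="python3 -m handwheel"
$H '[0.008,0,-0.2,0,0,0,0,0,-0.2,0,0,0,0,0,0,0,0,0,0,0,0,0,0,0,0,0,0,0,0,0]' | egrep 'eef|contact'
python3 - <<'E'
from h import *
c,p,d=cam("side"); cv2.imwrite("pics/s10.png",cv2.resize(p[110:230,190:350],(800,600),interpolation=cv2.INTER_CUBIC))
E
```

```text
eef_pos: [0.6185, 0.0888, 0.2291]
contact_force: [0.2, -0.4, -0.4]
```

View pics/s10.png

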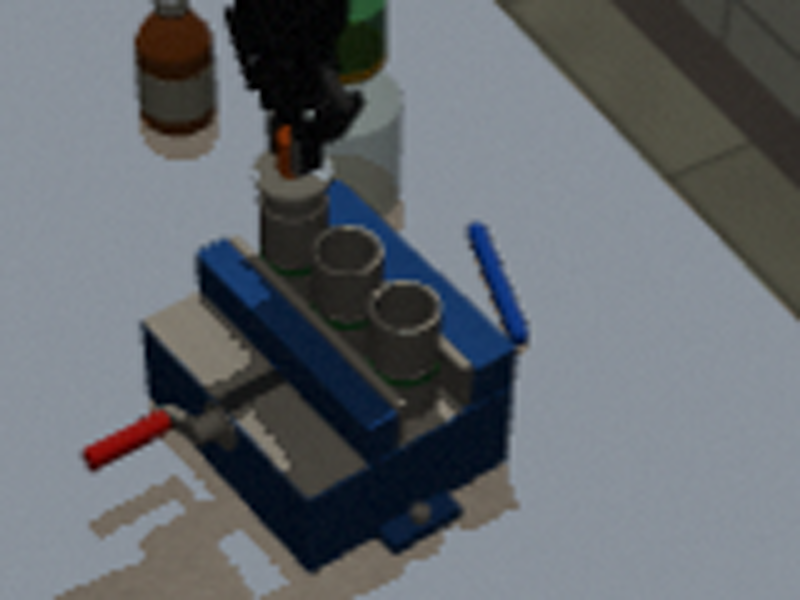

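```bash
H="python3 -m handwheel"
$H '[-0.003,0,-0.09,0,0,0,0,0,0,0,0,0,0,0,0,0,0,0]' | egrep 'eef|contact'
$H '[0,0,-0.03,0,0,0,0,0,0,0,0,0,0,0,0,0,0,0]' | egrep 'eef|contact'
$H '[0,0,-0.02,0,0,0,0,0,0,0,0,0,0,0,0,0,0,0]' | egrep 'eef|contact'
```

```text
eef_pos: [0.6172, 0.0897, 0.2134]
contact_force: [0.4, 0.0, -1.0]
eef_pos: [0.6175, 0.0898, 0.2091]
contact_force: [1.3, -0.2, -0.8]
eef_pos: [0.618, 0.0899, 0.2082]
contact_force: [-2.8, -0.0, 6.0]
```

```bash
H="python3 -m handwheel"
$H '[0,0,0,0,0,0,0,0,0,0,0,0,0,0,0,0,0,0,0,0,0,0,0,0]' 0.5 | egrep 'eef|force|open'
$H '[0,0,0.1,0,0,0,0,0,0.2,0,0,0,0,0,0.25,0,0,0,-0.05,-0.25,0,0,0,0,-0.056,-0.265,0,0,0,0]'  | egrep 'eef|force'
$H '[-0.056,-0.265,0,0,0,0,-0.056,-0.265,0,0,0,0,-0.056,-0.265,0,0,0,0,-0.056,-0.265,0,0,0,0,-0.056,-0.265,0,0,0,0]' | egrep 'eef|contact'
$H '[-0.056,-0.265,0,0,0,0,-0.056,-0.265,0,0,0,0,-0.056,-0.265,-0.03,0,0,0,0,0,-0.27,0,0,0,0,0,-0.27,0,0,0]' | egrep 'eef|contact'
$H '[0,0,0,0,0,0,0,0,0,0,0,0,0,0,0,0,0,0]'  | egrep 'eef|contact'
python3 look.py w11 |grep knob
```

```text
eef_pos: [0.6175, 0.0898, 0.2058]
contact_force: [-0.9, 0.4, -0.4]
opening: 0.501
finger_force: 0.0
eef_pos: [0.6032, 0.0133, 0.2927]
contact_force: [0.3, -0.2, -1.4]
finger_force: 0.0
eef_pos: [0.5589, -0.188, 0.2887]
contact_force: [0.8, -0.5, -0.0]
eef_pos: [0.5352, -0.3096, 0.2056]
contact_force: [0.7, 0.0, -0.8]
eef_pos: [0.5354, -0.3057, 0.2051]
contact_force: [0.8, -0.7, 0.1]
knobtop 197 [ 534.9 -309.2] [ 0.534  -0.3101  0.0456] [0.02  0.02  0.007]
knobtop 218 [ 447.9 -413.4] [ 0.4488 -0.4131  0.0455] [0.02  0.02  0.007]
```

```bash
H="python3 -m handwheel"
$H '[0,-0.022,-0.25,0,0,0,0,0,-0.25,0,0,0,0,0,-0.25,0,0,0,0,0,-0.2,0,0,0,0,0,0,0,0,0]' | egrep 'eef|contact'
$H '[0,0,-0.1,0,0,0,0,0,-0.05,0,0,0,0,0,0,0,0,0,0,0,0,0,0,0]'  | egrep 'eef|contact'
$H '[0,0,0,0,0,0,0,0,0,0,0,0,0,0,0,0,0,0,0,0,0,0,0,0,0,0,0,0,0,0]' 0.1 30 | egrep 'eef|force|open'
```

```text
eef_pos: [0.5325, -0.3064, 0.0566]
contact_force: [-0.8, 0.4, -0.8]
eef_pos: [0.5359, -0.3095, 0.0408]
contact_force: [-0.1, 0.1, -0.1]
eef_pos: [0.5356, -0.3096, 0.0405]
contact_force: [-0.6, 2.0, 6.6]
opening: 0.247
finger_force: 29.4
```

```bash
H="python3 -m handwheel"
$H '[0,0,0.1,0,0,0,0,0,0.27,0,0,0,0,0,0.27,0,0,0,0,0,0.27,0,0,0,0,0,0.27,0,0,0]' | egrep 'eef|force'
$H '[0,0,0.27,0,0,0,0,0,0.21,0,0,0,0.065,0.248,0,0,0,0,0.065,0.248,0,0,0,0,0.065,0.248,0,0,0,0]' | egrep 'eef|force'
$H '[0.065,0.248,0,0,0,0,0.065,0.248,0,0,0,0,0.065,0.248,0,0,0,0,0.065,0.248,0,0,0,0,0.065,0.248,0,0,0,0]' | egrep 'eef|force'
$H '[0.067,0.248,0,0,0,0,0,0,0,0,0,0,0,0,-0.2,0,0,0,0,0,-0.18,0,0,0,0,0,0,0,0,0]' | egrep 'eef|force|rot'
$H '[0,0,0,0,0,0,0,0,0,0,0,0]' | egrep 'eef|force|rot'
```

```text
eef_pos: [0.5339, -0.3084, 0.2167]
contact_force: [0.5, -1.8, -1.3]
finger_force: 29.6
eef_pos: [0.5637, -0.1966, 0.2883]
contact_force: [1.0, -0.7, -1.2]
finger_force: 29.7
eef_pos: [0.6123, -0.0093, 0.2871]
contact_force: [0.7, 0.2, -1.2]
finger_force: 29.7
eef_pos: [0.6188, 0.0265, 0.2232]
tcp_rot: [0.999, 0.051, -0.006, -0.001]
contact_force: [-1.1, -0.2, -2.9]
finger_force: 29.7
eef_pos: [0.623, 0.0255, 0.2316]
tcp_rot: [0.999, 0.051, 0.001, 0.0]
contact_force: [-0.0, -0.1, -0.7]
finger_force: 29.8
```

```bash
H="python3 -m handwheel"
$H '[0.005,0,-0.1,0,0,0,0,0,0,0,0,0,0,0,0,0,0,0]' | egrep 'eef|contact'
$H '[0,0,-0.03,0,0,0,0,0,0,0,0,0,0,0,0,0,0,0]' | egrep 'eef|contact'
$H '[0,0,-0.025,0,0,0,0,0,0,0,0,0,0,0,0,0,0,0]' | egrep 'eef|contact'
```

```text
eef_pos: [0.6236, 0.0256, 0.2166]
contact_force: [-0.3, 0.1, -0.9]
eef_pos: [0.6235, 0.0259, 0.2114]
contact_force: [-0.0, -0.3, -0.5]
eef_pos: [0.624, 0.0261, 0.2093]
contact_force: [-0.7, 0.3, 5.0]
```

```bash
H="python3 -m handwheel"
$H '[0,0,0,0,0,0,0,0,0,0,0,0,0,0,0,0,0,0,0,0,0,0,0,0]' 0.5 | egrep 'eef|force|open'
$H '[0,0,0.1,0,0,0,0,0,0.2,0,0,0,0,0,0.25,0,0,0,-0.0975,-0.244,0,0,0,0,-0.0975,-0.244,0,0,0,0]'  | egrep 'eef|force'
$H '[-0.0975,-0.244,0,0,0,0,-0.0975,-0.244,0,0,0,0,-0.0975,-0.244,0,0,0,0,-0.0975,-0.244,0,0,0,0,-0.0975,-0.244,0,0,0,0]'  | egrep 'eef|contact'
$H '[-0.0975,-0.244,0,0,0,0,-0.0975,-0.244,0,0,0,0,-0.0975,-0.244,0,0,0,0,-0.0975,-0.244,0,0,0,0,-0.0975,-0.244,0,0,0,0]'  | egrep 'eef|contact'
$H '[0,0,-0.27,0,0,0,0,0,-0.27,0,0,0,0,0,0,0,0,0,0,0,0,0,0,0,0,0,0,0,0,0]'  | egrep 'eef|contact'
python3 look.py w12 |grep knob
```

```text
eef_pos: [0.6231, 0.026, 0.2066]
contact_force: [0.1, -0.4, 0.8]
opening: 0.5
finger_force: 0.0
eef_pos: [0.5955, -0.0468, 0.2933]
contact_force: [0.4, -1.0, -0.3]
finger_force: 0.0
eef_pos: [0.5199, -0.2317, 0.2894]
contact_force: [0.9, 0.1, -0.2]
eef_pos: [0.4467, -0.4148, 0.2893]
contact_force: [0.9, -0.4, 0.5]
eef_pos: [0.4485, -0.4136, 0.2103]
contact_force: [0.1, 0.4, 1.2]
knobtop 186 [ 447.8 -414.4] [ 0.4467 -0.4157  0.0457] [0.02  0.02  0.007]
```

View pics/w12.png

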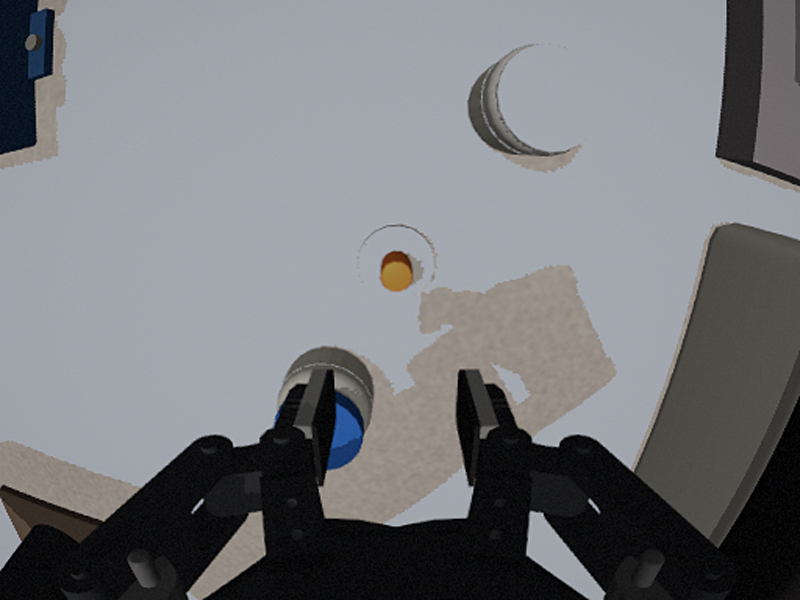

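```bash
H="python3 -m handwheel"
$H '[0,-0.004,-0.25,0,0,0,0,0,-0.25,0,0,0,0,0,-0.25,0,0,0,0,0,-0.2,0,0,0,0,0,0,0,0,0]' | egrep 'eef|contact'
$H '[0,0,-0.12,0,0,0,0,0,-0.06,0,0,0,0,0,0,0,0,0,0,0,0,0,0,0]'  | egrep 'eef|contact'
$H '[0,0,0,0,0,0,0,0,0,0,0,0,0,0,0,0,0,0,0,0,0,0,0,0,0,0,0,0,0,0]' 0.1 30 | egrep 'eef|force|open'
```

```text
eef_pos: [0.4464, -0.411, 0.0619]
contact_force: [-0.6, 1.4, -0.5]
eef_pos: [0.4489, -0.4147, 0.0413]
contact_force: [-0.2, -0.3, 0.0]
eef_pos: [0.4488, -0.4148, 0.0413]
contact_force: [-1.0, 1.5, 5.9]
opening: 0.246
finger_force: 29.4
```

```bash
H="python3 -m handwheel"
$H '[0,0,0.1,0,0,0,0,0,0.27,0,0,0,0,0,0.27,0,0,0,0,0,0.27,0,0,0,0,0,0.27,0,0,0]' | egrep 'eef|force'
$H '[0,0,0.27,0,0,0,0,0,0.21,0,0,0,0.111,0.227,0,0,0,0,0.111,0.227,0,0,0,0,0.111,0.227,0,0,0,0]' | egrep 'eef|force'
$H '[0.111,0.2275,0,0,0,0,0.111,0.2275,0,0,0,0,0.111,0.2275,0,0,0,0,0.111,0.2275,0,0,0,0,0.111,0.2275,0,0,0,0]' | egrep 'eef|force'
$H '[0.111,0.2275,0,0,0,0,0.111,0.2275,0,0,0,0,0.108,0.2275,0,0,0,0,0,0,0,0,0,0,0,0,-0.2,0,0,0]' | egrep 'eef|force|rot'
$H '[0,0,-0.18,0,0,0,0,0,0,0,0,0,0,0,0,0,0,0,0,0,0,0,0,0]' | egrep 'eef|force|rot'
```

```text
eef_pos: [0.4474, -0.4133, 0.2176]
contact_force: [0.0, -0.6, -0.3]
finger_force: 29.6
eef_pos: [0.4979, -0.311, 0.2892]
contact_force: [1.7, -0.9, -2.1]
finger_force: 29.7
eef_pos: [0.5812, -0.1391, 0.2879]
contact_force: [0.5, -1.2, -1.1]
finger_force: 29.7
eef_pos: [0.6343, -0.0369, 0.2651]
tcp_rot: [0.999, 0.053, 0.006, 0.002]
contact_force: [1.2, -0.6, 0.9]
finger_force: 29.7
eef_pos: [0.6309, -0.0391, 0.2324]
tcp_rot: [0.999, 0.051, 0.001, 0.0]
contact_force: [0.5, 0.2, -1.1]
finger_force: 29.8
```

```bash
H="python3 -m handwheel"
$H '[0.003,0,-0.1,0,0,0,0,0,0,0,0,0,0,0,0,0,0,0]' | egrep 'eef|contact'
$H '[0,0,-0.03,0,0,0,0,0,0,0,0,0,0,0,0,0,0,0]' | egrep 'eef|contact'
$H '[0,0,-0.025,0,0,0,0,0,0,0,0,0,0,0,0,0,0,0]' | egrep 'eef|contact'
```

```text
eef_pos: [0.6312, -0.039, 0.2174]
contact_force: [-0.9, -0.1, -1.4]
eef_pos: [0.6311, -0.0388, 0.2122]
contact_force: [-0.6, -0.5, -0.8]
eef_pos: [0.6317, -0.0386, 0.2101]
contact_force: [-1.7, -0.2, 5.6]
```

Seated. Release, back off to the view pose and check everything.

```bash
H="python3 -m handwheel"
$H '[0,0,0,0,0,0,0,0,0,0,0,0,0,0,0,0,0,0,0,0,0,0,0,0]' 0.5 | egrep 'eef|force|open'
$H '[0,0,0.1,0,0,0,0,0,0.2,0,0,0,0,0,0.25,0,0,0,0,0,0.27,0,0,0,0,0,0.1,0,0,0]'  | egrep 'eef|force'
$H '[-0.23,0.08,0,0,0,0,-0.23,0.08,0,0,0,0,-0.23,0.08,0,0,0,0,-0.22,0.08,0,0,0,0,0,0,0,0,0,0]'  | egrep 'eef|contact'
$H '[0,0,0,0,0,0,0,0,0,0,0,0]' 1 
python3 - <<'E'
from h import *
c,p,d=cam("wrist"); X=wpts(c,d); np.set_printoptions(suppress=True)
cv2.imwrite("pics/w13.png",cv2.resize(p,(800,600),interpolation=cv2.INTER_CUBIC))
h,S,V=cv2.split(cv2.cvtColor(p,cv2.COLOR_BGR2HSV)); ok=d>0
for q in comps(ok&(h>=5)&(h<20)&(S>150)&(X[...,2]>.211),X,20): print("knob",len(q),q.mean(0).round(4))
for q in comps(ok&(S<80)&(X[...,2]>.176)&(X[...,2]<.186),X,60):
    A=np.c_[q[:,:2]-q[:,:2].mean(0),np.ones(len(q))]; s=np.linalg.lstsq(A,q[:,2],rcond=None)[0]
    print("disc",len(q),q.mean(0).round(4),"tilt deg",np.degrees(s[:2]).round(2),"circle",np.array(cv2.minEnclosingCircle((q[:,:2]*1000).astype(np.float32))[0]).round(1))
c,p,d=cam("side"); cv2.imwrite("pics/s13.png",cv2.resize(p,(800,600),interpolation=cv2.INTER_CUBIC))
E
```

```text
eef_pos: [0.6308, -0.0386, 0.2074]
contact_force: [-0.5, -1.0, 0.1]
opening: 0.507
finger_force: 0.0
eef_pos: [0.6325, -0.039, 0.353]
contact_force: [0.3, 0.4, 1.6]
finger_force: 0.0
eef_pos: [0.4898, 0.0114, 0.3448]
contact_force: [0.8, -0.1, -0.2]
time: 55.93
eef_pos: [0.4949, 0.0092, 0.3462]
tcp_rot: [0.999, 0.051, 0.001, 0.0]
contact_force: [-0.0, -0.1, 1.9]
opening: 0.766
finger_force: 0.0
knob 134 [0.6186 0.0232 0.2141]
knob 226 [ 0.6283 -0.0402  0.2145]
knob 112 [0.6122 0.0849 0.2141]
disc 1949 [0.6205 0.0254 0.1811] tilt deg [ 0.13 -0.07] circle [621.9  25.7]
disc 1800 [ 0.6273 -0.0365  0.1811] tilt deg [ 0.17 -0.22] circle [629.4 -39. ]
disc 1785 [0.6128 0.0863 0.181 ] tilt deg [0.15 0.14] circle [614.4  89.1]
```

View pics/w13.png

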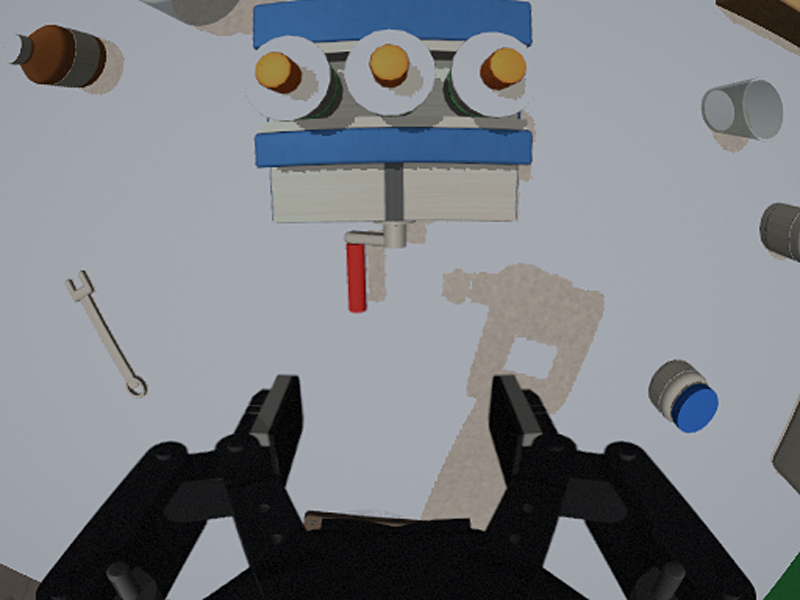

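View pics/s13.png

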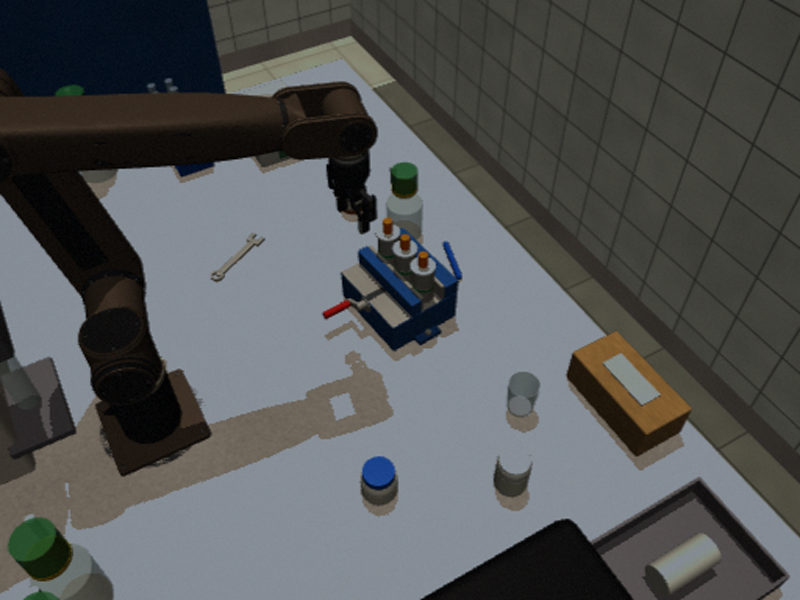

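The pictures show three level lids seated on the three gripped cups: disc tops at 0.181 m, as they should be, and tilt under 0.3°. The crank is released, and the bottles and other bench items have not moved.

```bash
python3 -c "
from plant import ctrl;print(ctrl.sign_off())"
```

```text
the job is handed in; nothing more can be done
None
```

The job is handed in: all three cups stand in a row gripped by the vise, each with a lid seated level, put on after clamping; the gripper holds nothing, and the last pictures show the other bench items where they were.

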